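# Clamp a glued sanding block in a ratchet-handled screw press

## Robot

A 6-joint arm with a two-finger parallel gripper is mounted at the origin on a cart in front of the work surface, level with it; the furniture and walls round the work are solid. World frame = base frame: x ahead of the robot, y to its left, z up, the work surface at z = 0. Lengths are in m, angles in rad, forces in N, time in s.
With the tool pointing down it reaches from about 0.3 to 0.75 m from the base axis. Payload 8.5 kg.
Tool frame: the origin (TCP) lies on the centre line of the jaws, within the pads' length; the fingertips stand 22 mm ahead of it and the grasp point (between the pads) lies 3 mm ahead of it; x points along the fingers, z is the direction in which the jaws open and shut, and the axes are right-handed (so a half turn about x gives the same grasp; the last joint's range is limited). The gripper opens to 85 mm and grips with 20 to 120 N. Pads are 22 mm wide; open, the fingers measure 114 mm over their backs; the gripper's body (76 mm by 85 mm) begins 54 mm behind the grasp point. The pads swing forward as they close: fully open they stand 13 mm farther back than shut.
Start: joints at [1.12, 0.381, 1.297, -0, 1.464, -0.215], TCP at [0.128, 0.535, 0.253] pointing down, gripper open.
Joint ranges: [-3.11, 3.11], [-0.89, 2.33], [0.22, 2.48], [-1.42, 4.56], [0.17, 2.85], [-2.88, 2.88]. Speed limits (rad/s): [2.39, 2.39, 3.14, 3.14, 3.14, 3.14].

## Interface

Orientations are given as a unit quaternion [w, x, y, z].
In Python, from rig import sensors, cams, finish_job gives the robot as it stands.
- The arm moves only by the tool play_rows, never from a script. Its argument "rows" is a list of rows, each a list of 5 numbers: the finger opening in mm, from 0 to 85.4, then the shift along the tool's x, y, z in mm, then the turn about the tool's x in degrees. In form: [[fingers, x, y, z, yaw], ...]. A call has 1 to 10 rows; each row is the pose to reach, as a shift and turn from the pose measured when the call began, along the tool's axes at that moment; what a row does not reach only later rows make up. A row lasts 1/12 s, in which the tool goes at most 41.7 mm and 7.16 degrees, less where a joint would pass 70% of its speed; a pose out of reach is approached as far as the arm can. A call with a gripper value outside its range is refused whole. The fingers move at their own pace and stop on an object; "grip_force" is the grip in N (left out, the last holds). Time passes only in rows, so rows that repeat a pose let the fingers close. It gives the time, the measured TCP pose, the force and the opening at its end, in the units of the state.
- sensors.sense(): the state, without advancing time (a new reading comes with each control period).
- cams.grab_frame(name): name is "scene" or "top" or "wrist"; returns a dict with "frame" (384x512x3 uint8, red, green, blue), "K" (3x3 intrinsics, pixels), "distortion" ([k1, k2, p1, p2, k3] as OpenCV has them; the pictures are not rectified), "cam_to_world" (4x4, takes a point from camera to world coordinates). Camera axes: x right, y down, z forward; pixel columns grow to the right and rows downward; lengths in m; the calibration is good to about 2 mm. A picture is of the moment at which its call begins. There is no depth.
- finish_job(): hands the job in, once; it reports no verdict.
The state is a dict: "clock": time; "joint_positions": joint angles; "qd": joint speeds; "joint_efforts": joint torques, N m; "tcp_pos": TCP position; "orientation": TCP orientation; "contact_force": force on the tool from outside, world axes, zero at the start; "torque": the same for the moment, N m; "gripper_width": finger opening in m.
Only numpy, scipy, OpenCV 4.12 (cv2) and the standard library are available. Lean on these libraries where they do the work, as an engineer would, in place of code of your own. Each camera call takes 0.05 s, during which the arm holds its last target.

## Task

The sanding block, its new facing just glued on, lies in the small screw press, but the press's ratchet handle is still set to release. Flip the direction lever on the ratchet head over to tightening (clockwise from above) and swing the handle well back anticlockwise to feel that it now free-wheels; then pump it until the platen grips the block firmly - a clear rise in effort at the handle, not forced - and let go with the block left clamped. Do not wind the platen up in the meantime.

Things in the scene. Friction and masses are not known exactly. Their poses are not given: they have to be found in the camera images.
- press: grey two-column screw press, base 130 x 214 mm, standing fixed on the table; origin under the centre of its base. Its local -x side faces the robot; the two steel columns (16 mm) stand at local y = +-78 mm and reach 166 mm above the table. A vertical screw runs through the bridge (top 124 mm above the table) and carries the ratchet head on top. The press is heavy and does not move.
- hub (a point): point on the vertical screw axis, on the upper face of the ratchet head, 156 mm above the table. The handle, the ratchet head and the screw turn about this axis.
- grip (a point): middle of the upright round wooden grip at the end of the ratchet handle: 19 mm across, standing from 25 mm below to 21 mm above this point, 130 mm out from the screw axis; the grip is one with the handle. Under it lies a boss 25 mm across and the 15 mm steel handle bar, tops 25 to 27 mm below this point. Room all round the grip.
- handle (a joint): angle of the ratchet handle about the screw axis, positive clockwise seen from above (tightening), -1.1 to 1.1 rad; at 0 the handle points to the press's local -x. In the free-wheel direction it moves with 1 to 2 N at the grip, a little more at each click (every 0.39 rad); in the driving direction it first takes up as much as 0.39 rad of slack, then turns the screw.
- lever_tab (a point): middle of the upright thumb tab at the free end of the black direction lever on top of the ratchet head: 14 mm along the lever, 8 mm thick, its top 7 mm above this point and the flat lever arm 8 mm below it. The lever turns about a vertical pivot that lies 40 mm from the screw axis towards the grip; from the pivot the lever reaches 33 mm back, over the screw axis, to the tab.
- lever (a joint): angle of the direction lever about its pivot, positive clockwise seen from above: 0 = release (the handle drives the screw anticlockwise), 0.7 = tighten (drives it clockwise). A sprung detent throws it to either side of the middle (0.35); getting over takes some 5 N, at most 12 N, sideways at the tab. While the pawl rides on a tooth it may stand 0.17 short of either end, which is still that setting.
- platen: grey plate, 66 x 106 x 12 mm, that the screw lowers 2.5 mm per radian; origin at the centre of its underside, 3 to 6.5 mm above the block at the start. The screw stays where it is left. It turns with about 6 N at the grip (3 to 5 N are read with the handle paused); once the platen bears on the block this climbs by 1 N per 50 N of load: 9 to 11 N (6 to 9 N paused) is firm, past 14 N the block is crushed.
- block_mid (a point): centre of the brown sanding block, 57 x 100 x 31 mm, that lies on the press bed under the platen, its top 51 mm above the table.

How it is judged:
By the outcome, as a careful person would: the job done as asked, in the order asked, and still so for the second after the job is handed in, with the robot touching nothing.
It also fails if it takes over 72 s, if anything falls off the work surface, if the arm or the gripper's body presses on something with over 40 N, if the wrist force passes 120 N, or if a joint passes its speed limit or range.

## Working session

There is one attempt and no reset: what is moved stays moved. The work goes in short steps, Python scripts to look and compute and a tool call to move; the robot and the scene stay as the last step left them, time stands still between calls to the robot, and variables do not carry over. Pictures are saved under pics/ and viewed, and the job is handed in when it is done.

Besides the shell and the picture viewer there is one more tool, called after ">>>" as a command line: name --pt "numbers of a row" for each row, then --argument value for the rest. play_rows: Moves the arm, as the interface text tells. Its arguments: {"type":"object","properties":{"rows":{"type":"array","items":{"type":"array","items":{"type":"number"}}},"grip_force":{"type":"number"}},"required":["rows"]}

```bash
ls; mkdir -p pics; python3 - <<'E'
from rig import sensors,cams
import cv2
s=sensors.sense(); print(s)
for n in ["scene","top","wrist"]:
    f=cams.grab_frame(n); cv2.imwrite(f"pics/{n}0.png",f["frame"][:,:,::-1]); print(n,f["K"],f["distortion"],f["cam_to_world"])
E
```

```text
pics
{'clock': 0.0, 'joint_positions': array([ 1.11967425e+00,  3.81193383e-01,  1.29830272e+00, -1.66740785e-05,
        1.46358803e+00, -2.15263052e-01]), 'qd': array([-1.12817382e-03, -3.97484287e-05,  4.26957536e-04, -1.48381658e-04,
       -4.51191155e-04,  4.37166793e-04]), 'joint_efforts': array([ 1.79918403e-03, -4.48479187e+01, -2.31282663e+01, -7.29929388e-05,
        4.77206020e-03,  2.06611577e-05]), 'tcp_pos': array([0.12838637, 0.53452183, 0.25269901]), 'orientation': array([ 0.55488306, -0.43793507,  0.55582657,  0.4374637 ]), 'contact_force': array([-1.51602928,  0.38723772, -0.80432873]), 'torque': array([-0.01241622, -0.02009072, -0.00718363]), 'gripper_width': 0.08509321201216034}
scene [[445.66608308   0.         252.02603267]
 [  0.         445.66608308 190.95004565]
 [  0.           0.           1.        ]] [0.00054918 0.         0.         0.         0.        ] [[-0.74527045 -0.43065055  0.5090305   0.09717885]
 [-0.6667247   0.48943657 -0.56207652  0.39599489]
 [-0.00707958 -0.75828224 -0.65188797  0.69497509]
 [ 0.          0.          0.          1.        ]]
top [[432.6294814    0.         255.29814416]
 [  0.         432.6294814  198.63051361]
 [  0.           0.           1.        ]] [-0.09519865  0.          0.          0.          0.        ] [[-0.02443092 -0.98352099  0.17913569  0.36054079]
 [-0.99940175  0.02841617  0.01971466 -0.11246332]
 [-0.02448013 -0.17854688 -0.98362683  0.95387198]
 [ 0.          0.          0.          1.        ]]
wrist [[307.88063139   0.         251.6415649 ]
 [  0.         307.88063139 191.63955949]
 [  0.           0.           1.        ]] [-0.06165958  0.          0.          0.          0.        ] [[ 0.23212197  0.93784139  0.25801729  0.06288103]
 [ 0.97268507 -0.22332276 -0.06333004  0.54978884]
 [-0.0017724   0.26566986 -0.96406244  0.37348088]
 [ 0.          0.          0.          1.        ]]
```

View pics/scene0.png

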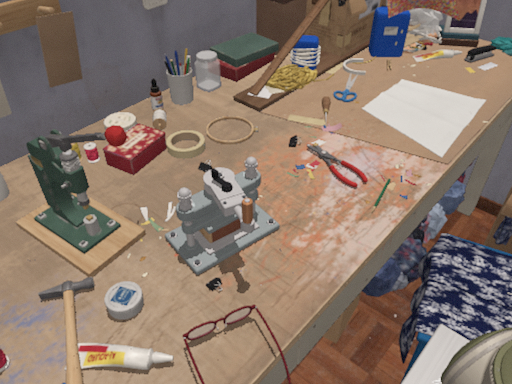

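View pics/top0.png

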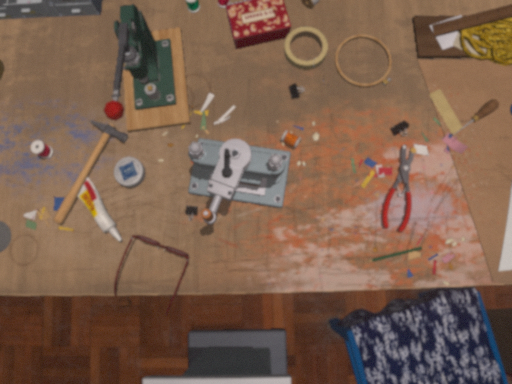

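```bash
python3 - <<'E'
import cv2
a=cv2.imread("pics/scene0.png");b=cv2.imread("pics/top0.png")
cv2.imwrite("pics/scene0c.png",cv2.resize(a[100:300,130:400],None,fx=2.96,fy=2.96,interpolation=cv2.INTER_CUBIC))
cv2.imwrite("pics/top0c.png",cv2.resize(b[60:260,150:400],None,fx=3,fy=3,interpolation=cv2.INTER_CUBIC))
E
```

```text
(no output)
```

View pics/scene0c.png

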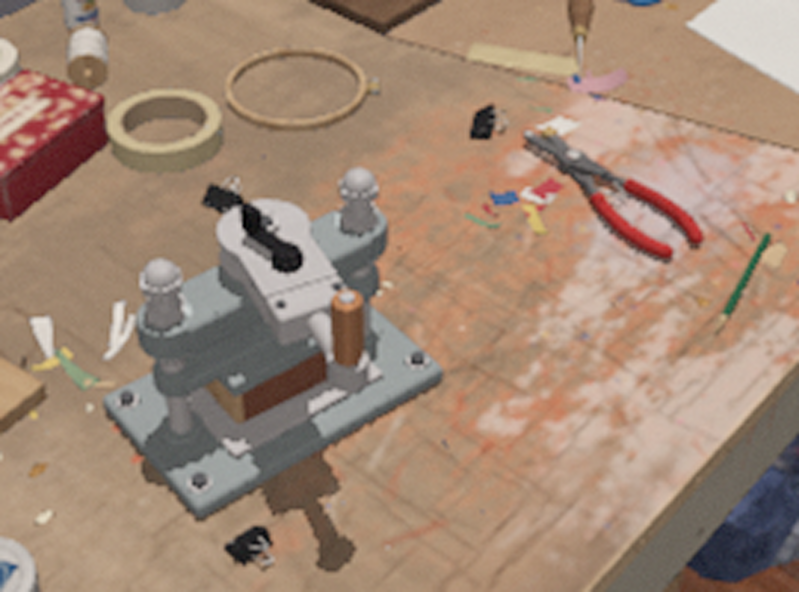

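View pics/top0c.png

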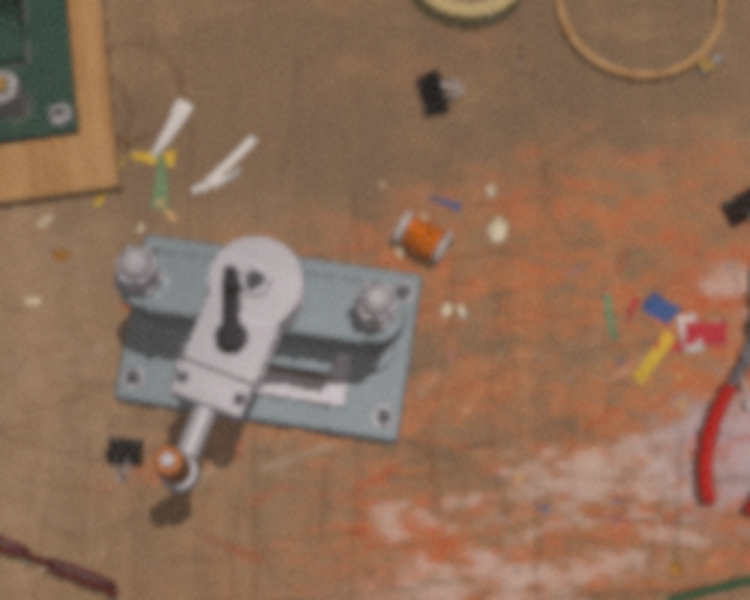

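```bash
cat > h.py <<'E'
import numpy as np, cv2, json
from rig import sensors,cams
from scipy.spatial.transform import Rotation as R
def ray(f,px):
    u=cv2.undistortPoints(np.array([[px]],float),f["K"],np.array(f["distortion"]))[0,0]
    M=np.array(f["cam_to_world"]); d=M[:3,:3]@np.array([u[0],u[1],1]); return M[:3,3],d/np.linalg.norm(d)
def tri(fs,pxs):
    A=np.zeros((3,3));b=np.zeros(3);rs=[]
    for f,p in zip(fs,pxs):
        o,d=ray(f,p);P=np.eye(3)-np.outer(d,d);A+=P;b+=P@o;rs.append((o,d))
    x=np.linalg.solve(A,b); return x,[np.linalg.norm((np.eye(3)-np.outer(d,d))@(x-o))*1e3 for o,d in rs]
def atz(f,px,z):
    o,d=ray(f,px); return o+d*(z-o[2])/d[2]
def proj(f,X):
    M=np.linalg.inv(f["cam_to_world"]); p,_=cv2.projectPoints(np.atleast_2d(np.array(X,float)),cv2.Rodrigues(M[:3,:3])[0],M[:3,3],f["K"],np.array(f["distortion"])); return p[:,0]
def tool():
    s=sensors.sense();q=s["orientation"];return s,R.from_quat([q[1],q[2],q[3],q[0]]).as_matrix()
E
python3 - <<'E'
from h import *
S=cams.grab_frame("scene");T=cams.grab_frame("top")
pts={"grip_top":((172,461),(347,297)),"tabtop":((232,270),(246,209)),"pivot":((230,335),(287,252)),"knobL":((138,262),(160,272)),"knobR":((378,298),(358,182)),
"screwNE":((403,291),None),"bolt_bl":((132,377),(199,481)),"bolt_br":((383,415),(417,359))}
for k,(t,s) in pts.items():
    t=(t[0]/3+150,t[1]/3+60)
    if s is None: continue
    s=(s[0]/2.96+130,s[1]/2.96+100)
    x,e=tri([T,S],[t,s]); print(k,x.round(4),np.round(e,1))
s,Rm=tool(); print(Rm.round(3))
E
```

```text
grip_top [ 0.4749 -0.0108  0.1968] [1.3 1.3]
tabtop [ 0.5963 -0.0467  0.1763] [0.2 0.2]
pivot [ 0.5578 -0.0438  0.1636] [0.3 0.3]
knobL [0.6105 0.016  0.1556] [0.7 0.7]
knobR [ 0.5819 -0.1376  0.1535] [0.5 0.5]
bolt_bl [0.565  0.0425 0.0147] [0.1 0.1]
bolt_br [ 0.531  -0.143   0.0139] [0. 0.]
[[-0.    -0.972  0.234]
 [-0.001  0.234  0.972]
 [-1.     0.    -0.001]]
```

>>> play_rows --pt "0 0 -29 -21 3" --pt "0 0 -59 -43 6" --pt "0 0 -88 -64 8.8" --pt "0 0 -118 -85 8.8" --pt "0 0 -148 -107 8.8" --pt "0 0 -178 -128 8.8" --pt "0 0 -208 -150 8.8" --pt "0 0 -237 -171 8.8" --pt "0 0 -266 -192 8.8" --pt "0 0 -295 -213 8.8" --grip_force 30

```text
clock: 1.08
tcp_pos: [0.3663, 0.2571, 0.2532]
orientation: [0.587, -0.394, 0.587, 0.394]
contact_force: [0.6, 0.5, -0.7]
gripper_width: -0.0002
```

```bash
cat >> h.py <<'E'
def go(x,y,z,tang):  # shifts to reach world pos with tool z at angle tang(deg)
    s,M=tool(); d=M.T@(np.array([x,y,z])-s["tcp_pos"])*1e3
    a=np.degrees(np.arctan2(M[1,2],M[0,2])); print("t",round(s["clock"],2),"tcp",s["tcp_pos"].round(4),"shift",d.round(1),"yaw",round((a-tang+180)%360-180,1),"q6",s["joint_positions"][5].round(2),"F",s["contact_force"].round(2),"w",s["gripper_width"])
E
python3 -c "
from h import *
go(.603,-.018,.253,67.7)"
```

```text
t 1.08 tcp [0.3663 0.2571 0.2532] shift [ 3.000e-01 -3.234e+02 -1.646e+02] yaw -0.0 q6 -0.83 F [ 0.56  0.52 -0.7 ] w -0.00016464648648478787
```

>>> play_rows --pt "0 0 -36 -18 0" --pt "0 0 -72 -37 0" --pt "0 0 -108 -55 0" --pt "0 0 -144 -73 0" --pt "0 0 -180 -92 0" --pt "0 0 -216 -110 0" --pt "0 0 -252 -128 0" --pt "0 0 -288 -147 0" --pt "0 0 -323 -165 0" --pt "0 0 -323 -165 0"

```text
clock: 1.92
tcp_pos: [0.6055, -0.0236, 0.2518]
orientation: [0.588, -0.393, 0.589, 0.392]
contact_force: [0.1, -0.2, 0.2]
gripper_width: -0.0001
```

```bash
python3 -c "
from h import *
import pickle
go(.603,-.018,.253,67.7)
D={}
for n in ['scene','wrist']:
    f=cams.grab_frame(n); D[n]=f;im=np.ascontiguousarray(f['frame'][:,:,::-1])
    if n=='scene': im=cv2.resize(im[60:260,130:380],None,fx=3,fy=3,interpolation=cv2.INTER_CUBIC)
    else: im=cv2.resize(im,(800,600),interpolation=cv2.INTER_CUBIC)
    cv2.imwrite(f'pics/{n}1.png',im)
D['s']=sensors.sense();pickle.dump(D,open('D1.pkl','wb'))
"
```

```text
t 1.92 tcp [ 0.6055 -0.0236  0.2518] shift [-1.2  4.5  4.2] yaw -0.3 q6 -1.41 F [ 0.14 -0.23  0.22] w -0.00012889346887618054
```

View pics/scene1.png

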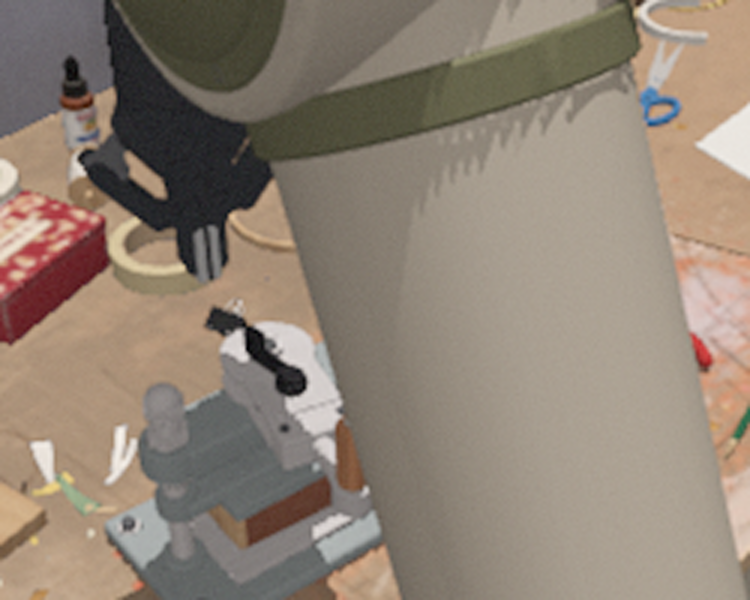

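View pics/wrist1.png

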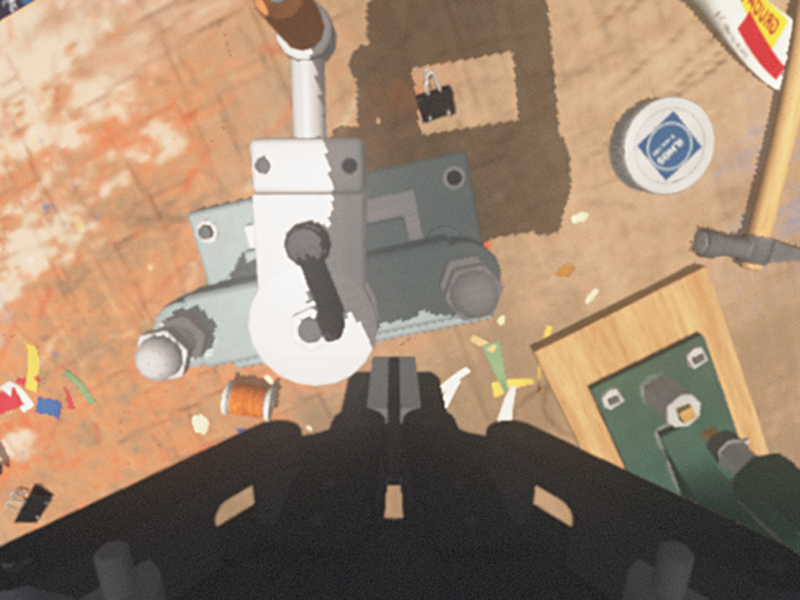

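```bash
python3 -c "
from h import *
import pickle
D=pickle.load(open('D1.pkl','rb'));T=cams.grab_frame('top')
S,W=D['scene'],D['wrist'];s=D['s']
print(W['cam_to_world'][:3,3])
def sp(p): return (p[0]/3+130,p[1]/3+60)
def wp(p): return ((p[0]+.5)*.64-.5,(p[1]+.5)*.64-.5)
def tp(p): return (p[0]/3+150,p[1]/3+60)
print('tip',tri([S,W],[sp((207,279)),wp((392,358))]), s['tcp_pos'])
print('knobs',tri([T,W],[tp((138,262)),wp((474,290))]),tri([T,W],[tp((378,298)),wp((163,352))]))
print('tab TW',tri([T,W],[tp((232,270)),wp((331,330))]))
print('tab SW',tri([S,W],[sp((253,335)),wp((331,325))]))
print('piv TW',tri([T,W],[tp((230,333)),wp((306,240))]))
print('griptop TW',tri([T,W],[tp((172,461)),wp((272,3))]))
print('headcirc', atz(T,tp((256,280)),.156), atz(W,wp((312,322)),.156))
for z in (.156,):print('hub screw',atz(W,wp((310,328)),z),atz(T,tp((258,280)),z))
"
```

```text
[0.54165839 0.0041941  0.37275668]
tip (array([ 0.59514585, -0.01732107,  0.23354456]), [np.float64(1.3003977690692008), np.float64(1.3003977690690733)]) [ 0.60276329 -0.01919333  0.25244485]
knobs (array([0.61393072, 0.0186193 , 0.13703951]), [np.float64(1.6231010930444616), np.float64(1.6231010930444854)]) (array([ 0.58077831, -0.13768179,  0.14998688]), [np.float64(1.6541820123669586), np.float64(1.6541820123670092)])
tab TW (array([ 0.59470765, -0.04677858,  0.17704068]), [np.float64(1.153451465211418), np.float64(1.1534514652116035)])
tab SW (array([ 0.59163168, -0.0454072 ,  0.17708086]), [np.float64(0.28381316899593395), np.float64(0.2838131689959293)])
piv TW (array([ 0.55645684, -0.04335016,  0.16673551]), [np.float64(1.8632293434773906), np.float64(1.8632293434772933)])
griptop TW (array([ 0.47463849, -0.01208774,  0.19376179]), [np.float64(1.0819055593887243), np.float64(1.081905559388718)])
headcirc [ 0.59513107 -0.06037993  0.156     ] [ 0.59201315 -0.0587295   0.156     ]
hub screw [ 0.59437147 -0.06088691  0.156     ] [ 0.59508945 -0.06165893  0.156     ]
```

```bash
python3 -c "
import cv2,pickle
D=pickle.load(open('D1.pkl','rb'));im=D['wrist']['frame'][:,:,::-1]
cv2.imwrite('pics/w1c.png',cv2.resize(im[80:250,80:300],None,fx=3.5,fy=3.5,interpolation=cv2.INTER_CUBIC))"
```

```text
(no output)
```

View pics/w1c.png

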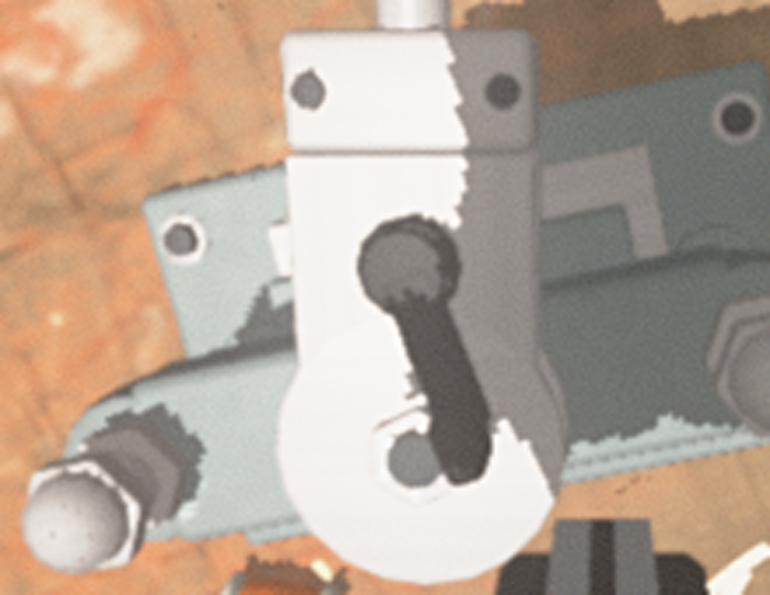

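>>> play_rows --pt "0 15 0 1 0" --pt "0 32 0 1 0" --pt "0 48 0 1 0" --pt "0 60 0 1 0" --pt "0 64 0 1 0" --pt "0 64 0 1 0" --pt "0 64 0 1 0"

```text
clock: 2.65
tcp_pos: [0.6024, -0.0165, 0.1898]
orientation: [0.587, -0.394, 0.587, 0.394]
contact_force: [0.6, 0.1, 0.3]
gripper_width: -0.0003
```

```bash
python3 -c "
from h import *
go(.603,-.018,.188,67.7)
f=cams.grab_frame('wrist'); cv2.imwrite('pics/w2c.png',cv2.resize(f['frame'][80:250,80:300,::-1],None,fx=3.5,fy=3.5,interpolation=cv2.INTER_CUBIC))
"
```

```text
t 2.65 tcp [ 0.6024 -0.0165  0.1898] shift [ 1.8 -1.1 -1.2] yaw 0.0 q6 -1.41 F [0.62 0.1  0.29] w -0.00033980990498868046
```

View pics/w2c.png

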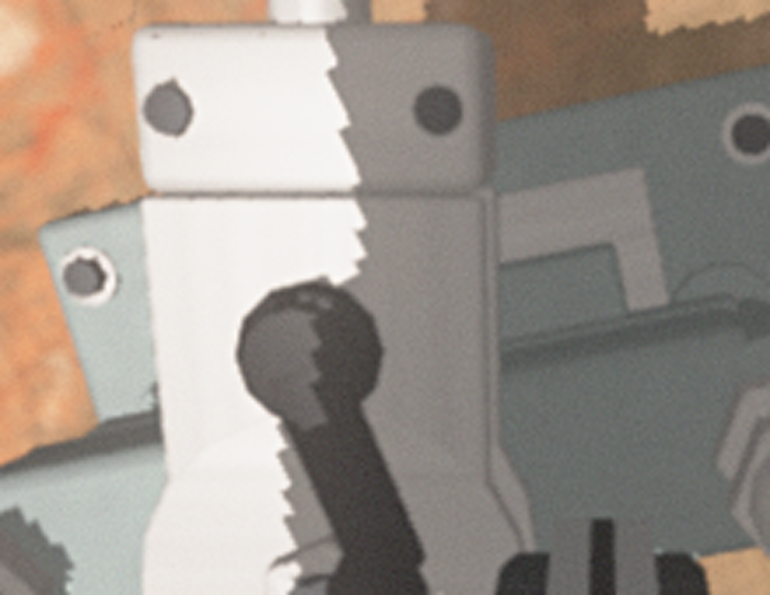

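>>> play_rows --pt "0 1 0 -4 0" --pt "0 1 0 -8 0" --pt "0 1 0 -11 0" --pt "0 1 0 -14 0" --pt "0 1 0 -17 0" --pt "0 1 0 -20 0"

```text
clock: 3.2
tcp_pos: [0.5956, -0.0353, 0.1896]
orientation: [0.588, -0.394, 0.586, 0.393]
contact_force: [2.2, 1.8, 1.0]
gripper_width: -0.0
```

>>> play_rows --pt "0 0 0 -3 0" --pt "0 0 0 -5 0" --pt "0 0 0 -7 0" --pt "0 0 0 -9 0"

```text
clock: 3.53
tcp_pos: [0.5919, -0.044, 0.1895]
orientation: [0.588, -0.394, 0.587, 0.393]
contact_force: [0.3, -0.2, 0.5]
gripper_width: -0.0001
```

```bash
python3 -c "
from h import *
go(.6029,-.0181,.188,67.7)
f=cams.grab_frame('wrist'); cv2.imwrite('pics/w3c.png',cv2.resize(f['frame'][80:250,80:300,::-1],None,fx=3.5,fy=3.5,interpolation=cv2.INTER_CUBIC))
"
```

```text
t 3.53 tcp [ 0.5919 -0.044   0.1895] shift [ 1.5 -0.3 28.2] yaw -0.0 q6 -1.46 F [ 0.28 -0.19  0.49] w -0.00011428942997710552
```

View pics/w3c.png

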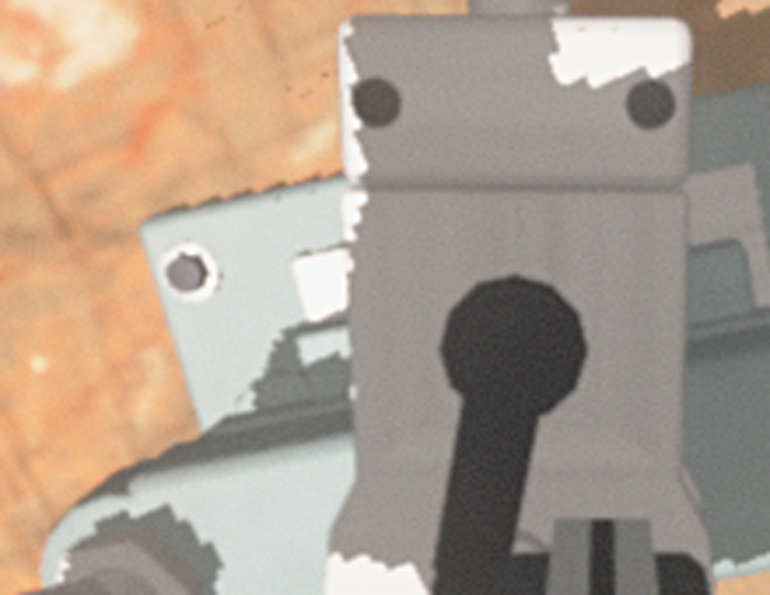

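>>> play_rows --pt "0 0 0 -2 0" --pt "0 0 0 -4 0" --pt "0 0 0 -5 0" --pt "0 0 0 -6 0"

```text
clock: 3.92
tcp_pos: [0.5897, -0.0494, 0.1895]
orientation: [0.588, -0.394, 0.586, 0.394]
contact_force: [2.2, 5.4, 0.2]
gripper_width: 0.0
```

```bash
python3 -c "
from h import *
go(.6029,-.0181,.188,67.7)
f=cams.grab_frame('wrist'); cv2.imwrite('pics/w4c.png',cv2.resize(f['frame'][80:250,80:300,::-1],None,fx=3.5,fy=3.5,interpolation=cv2.INTER_CUBIC))
"
```

```text
t 3.92 tcp [ 0.5897 -0.0494  0.1895] shift [ 1.5 -0.4 33.9] yaw -0.0 q6 -1.47 F [2.23 5.41 0.22] w 8.870107637840018e-06
```

View pics/w4c.png

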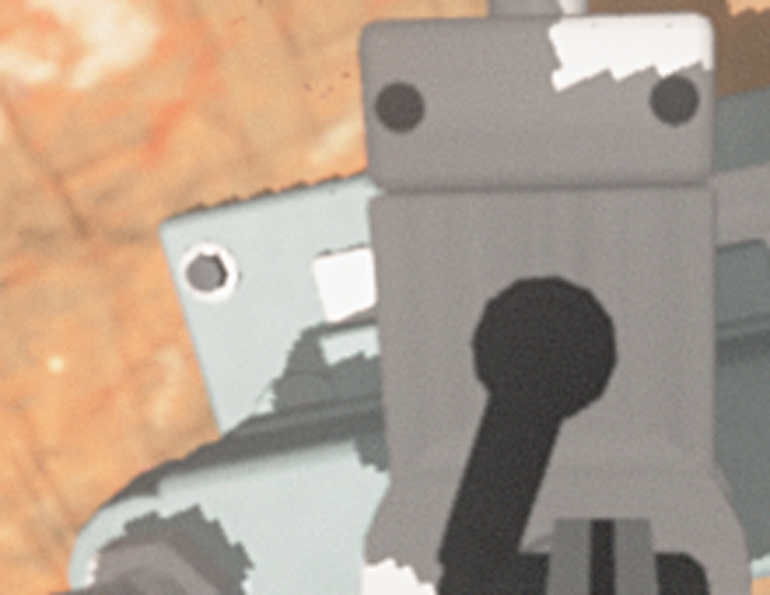

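>>> play_rows --pt "0 0 0 6 0" --pt "0 0 0 14 0" --pt "0 15 0 14 0" --pt "0 -25 0 14 0" --pt "0 -60 0 14 0" --pt "0 -60 0 14 0"

```text
clock: 4.47
tcp_pos: [0.5969, -0.0364, 0.2566]
orientation: [0.591, -0.398, 0.583, 0.39]
contact_force: [-0.1, -1.0, 1.1]
gripper_width: -0.0002
```

```bash
python3 -c "
from h import *
import pickle
go(.4745,-.0115,.230,67.7)
D={}
for n in ['top','wrist']:
    f=cams.grab_frame(n); D[n]=f;im=np.ascontiguousarray(f['frame'][:,:,::-1])
    if n=='wrist': im=cv2.resize(im,(800,600),interpolation=cv2.INTER_CUBIC)
    else: im=cv2.resize(im[60:260,150:400],None,fx=3,fy=3,interpolation=cv2.INTER_CUBIC)
    cv2.imwrite(f'pics/{n}5.png',im)
D['s']=sensors.sense();pickle.dump(D,open('D5.pkl','wb'))
"
```

```text
t 4.47 tcp [ 0.5969 -0.0364  0.2566] shift [ 24.8 123.1 -23.4] yaw 0.0 q6 -1.44 F [-0.06 -1.    1.15] w -0.00019122690694200646
```

View pics/wrist5.png

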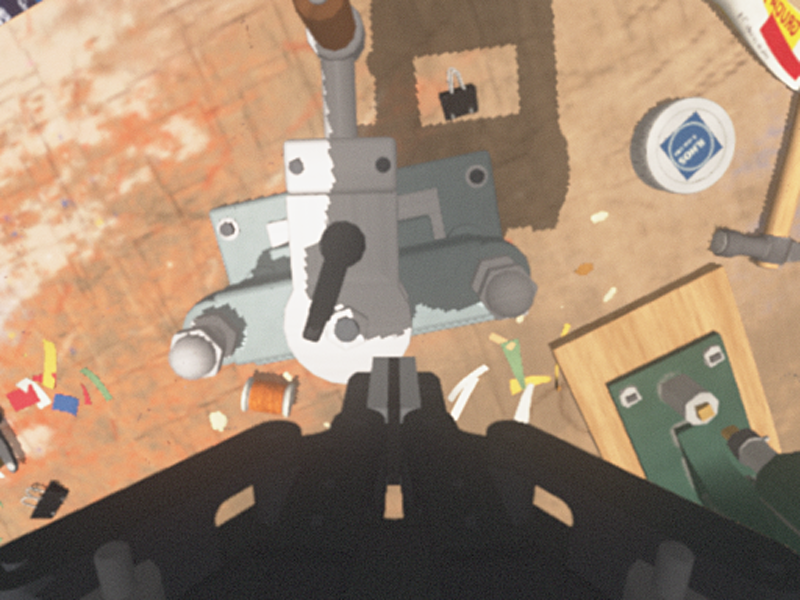

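>>> play_rows --pt "50 5 30 -6 0" --pt "50 8 60 -12 0" --pt "50 12 92 -18 0" --pt "50 15 123 -23 0" --pt "50 15 123 -23 0" --pt "50 15 123 -23 0"

```text
clock: 5.07
tcp_pos: [0.4714, -0.0101, 0.2341]
orientation: [0.588, -0.395, 0.586, 0.393]
contact_force: [1.0, -0.2, 0.7]
gripper_width: 0.05
```

```bash
python3 -c "
from h import *
import pickle
go(.4745,-.0115,.177,67.7)
D={}
for n in ['scene','wrist']:
    f=cams.grab_frame(n); D[n]=f;im=np.ascontiguousarray(f['frame'][:,:,::-1])
    if n=='wrist': im=cv2.resize(im,(800,600),interpolation=cv2.INTER_CUBIC)
    else: im=cv2.resize(im[60:260,130:380],None,fx=3,fy=3,interpolation=cv2.INTER_CUBIC)
    cv2.imwrite(f'pics/{n}6.png',im)
D['s']=sensors.sense();pickle.dump(D,open('D6.pkl','wb'))
"
```

```text
t 5.07 tcp [ 0.4714 -0.0101  0.2341] shift [57.1 -3.2 -0.2] yaw 0.0 q6 -1.46 F [ 0.99 -0.23  0.75] w 0.05004496909738652
```

View pics/wrist6.png

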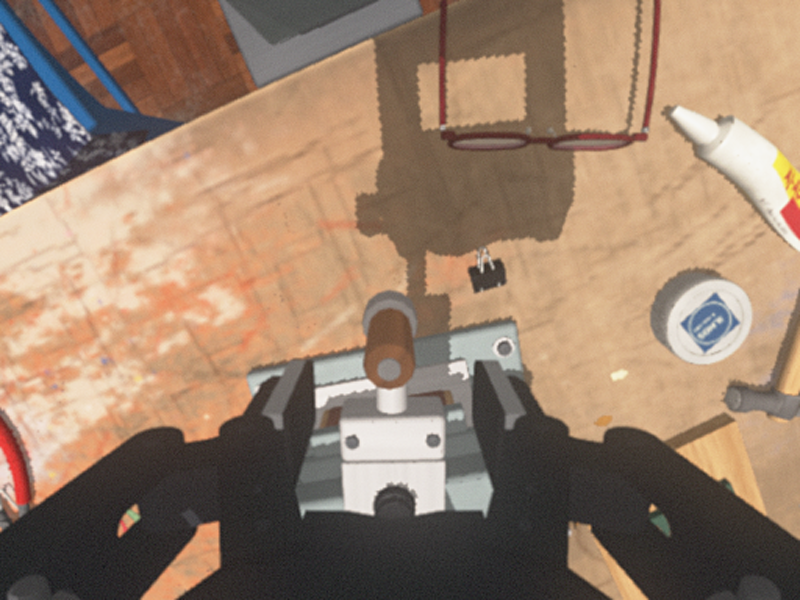

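View pics/scene6.png

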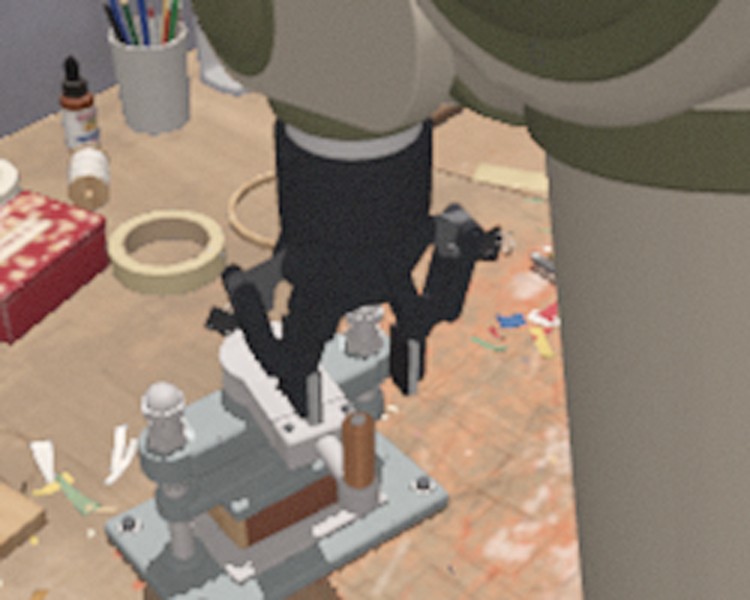

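```bash
python3 -c "
from h import *
import pickle
D=pickle.load(open('D6.pkl','rb'))
S,W=D['scene'],D['wrist']
print(tri([S,W],[(359/3+130,417/3+60),(388.5*.64-.2,372.5*.64-.2)]), atz(W,(388.5*.64-.2,372.5*.64-.2),.1955))
go(.4745,-.0115,.177,67.7)
"
```

```text
(array([ 0.47409104, -0.013831  ,  0.19872619]), [np.float64(0.21274819298046774), np.float64(0.21274819298036976)]) [ 0.47563045 -0.01432463  0.1955    ]
t 5.17 tcp [ 0.4733 -0.0108  0.2345] shift [57.5 -1.1 -0.3] yaw 0.0 q6 -1.46 F [-0.29 -0.57  0.62] w 0.04978879174428996
```

>>> play_rows --pt "50 12 0 -1 0" --pt "50 28 0 -1 0" --pt "50 44 0 -1 0" --pt "50 55 0 -1 0" --pt "50 55 0 -1 0" --pt "15 55 0 -1 0" --pt "15 55 0 -1 0" --pt "15 55 0 -1 0" --pt "15 55 0 -1 0" --grip_force 35

```text
clock: 5.92
tcp_pos: [0.4739, -0.0119, 0.1802]
orientation: [0.589, -0.396, 0.585, 0.392]
contact_force: [1.2, 1.0, 1.1]
gripper_width: 0.0181
```

```bash
cat >> h.py <<'E'
HUB=np.array([.595,-.061]); PY=169.5  # handle angle 0 direction deg
def rep(axis_r=.130):
    s,M=tool(); p=s["tcp_pos"][:2]-HUB; ang=np.degrees(np.arctan2(p[1],p[0])); th=np.radians(PY-ang)
    t=np.array([np.sin(np.radians(ang)),-np.cos(np.radians(ang))]); # clockwise tangent
    F=s["contact_force"]; print("t %.2f th %.3f r %.1f z %.4f Fres(cw+) %.2f Frad %.2f Fz %.2f w %.1f toolz-ang %.1f vs tang %.1f q6 %.2f"%(s["clock"],th,np.hypot(*p)*1e3,s["tcp_pos"][2],F[:2]@t,F[:2]@p/np.hypot(*p),F[2],s["gripper_width"]*1e3,np.degrees(np.arctan2(M[1,2],M[0,2])),ang-90,s["joint_positions"][5]))
    return s,M,th
def arc(th1,n,r=.130):
    s,M,th=rep(); a0=np.degrees(np.arctan2(M[1,2],M[0,2])); rows=[]
    for k in range(1,n+1):
        a=th+(th1-th)*k/n; A=np.radians(PY)-a
        X=np.array([*(HUB+r*np.array([np.cos(A),np.sin(A)])),s["tcp_pos"][2]])
        d=M.T@(X-s["tcp_pos"])*1e3; rows.append([15,0,round(d[1],1),round(d[2],1),round((a0-(np.degrees(A)-90)+180)%360-180,1)])
    print(json.dumps(rows))
E
python3 -c "
from h import *
arc(-.3,8)
f=cams.grab_frame('wrist'); cv2.imwrite('pics/w7.png',cv2.resize(f['frame'][:,:,::-1],(800,600)))"
```

```text
t 5.92 th 0.202 r 130.7 z 0.1802 Fres(cw+) 1.39 Frad -0.70 Fz 1.09 w 18.1 toolz-ang 67.7 vs tang 68.0 q6 -1.46
[[15, 0, -1.0, -8.1, -3.8], [15, 0, -1.8, -16.2, -7.4], [15, 0, -3.1, -24.3, -11.0], [15, 0, -4.9, -32.2, -14.6], [15, 0, -7.2, -40.1, -18.2], [15, 0, -10.0, -47.7, -21.8], [15, 0, -13.2, -55.2, -25.4], [15, 0, -16.9, -62.4, -29.0]]
```

View pics/w7.png

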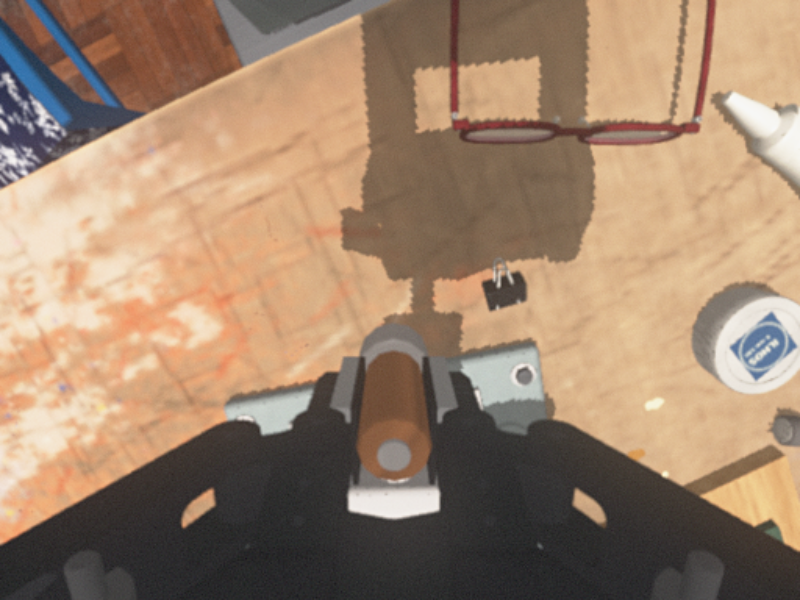

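>>> play_rows --pt "15 0 -1 -8 -3.8" --pt "15 0 -1.8 -16.2 -7.4" --pt "15 0 -3.1 -24.3 -11" --pt "15 0 -4.9 -32.2 -14.6" --pt "15 0 -7.2 -40.1 -18.2" --pt "15 0 -10 -47.7 -21.8"

```text
clock: 6.47
tcp_pos: [0.465, -0.0601, 0.1802]
orientation: [0.503, -0.501, 0.5, 0.497]
contact_force: [2.9, 0.4, -3.7]
gripper_width: 0.0182
```

```bash
python3 -c "
from h import *
arc(-.65,10)"
```

```text
t 6.47 th -0.176 r 130.0 z 0.1802 Fres(cw+) 0.40 Frad -2.85 Fz -3.74 w 18.2 toolz-ang 89.7 vs tang 89.6 q6 -1.95
[[15, 0, -0.1, -6.2, -2.6], [15, 0, -0.6, -12.3, -5.3], [15, 0, -1.3, -18.4, -8.1], [15, 0, -2.3, -24.5, -10.8], [15, 0, -3.6, -30.5, -13.5], [15, 0, -5.2, -36.5, -16.2], [15, 0, -7.0, -42.3, -18.9], [15, 0, -9.2, -48.1, -21.6], [15, 0, -11.6, -53.8, -24.3], [15, 0, -14.2, -59.3, -27.1]]
```

>>> play_rows --pt "28 0 0 0 0" --pt "28 0 0 0 0" --pt "28 0 0 0 7" --pt "28 0 0 0 14" --pt "28 0 0 0 20" --pt "28 0 0 0 20" --pt "15 0 0 0 20" --pt "15 0 0 0 20" --pt "15 0 0 0 20"

```text
clock: 7.22
tcp_pos: [0.4649, -0.0599, 0.1805]
orientation: [0.582, -0.406, 0.578, 0.403]
contact_force: [-2.8, 1.1, 4.1]
gripper_width: 0.018
```

```bash
python3 - <<'E'
s=open('h.py').read().replace('def arc(th1,n,r=.130):','OFF=20\ndef arc(th1,n,r=.130):').replace('round((a0-(np.degrees(A)-90)+180)','round((a0-(np.degrees(A)-90-OFF)+180)')
open('h.py','w').write(s)
E
python3 -c "
from h import *
arc(-.65,10)"
```

```text
t 7.22 th -0.175 r 130.1 z 0.1805 Fres(cw+) 1.09 Frad 2.79 Fz 4.10 w 18.0 toolz-ang 69.8 vs tang 89.5 q6 -1.60
[[15, 0, -2.3, -5.7, -2.4], [15, 0, -4.8, -11.4, -5.2], [15, 0, -7.6, -16.9, -7.9], [15, 0, -10.6, -22.3, -10.6], [15, 0, -13.9, -27.5, -13.3], [15, 0, -17.4, -32.6, -16.1], [15, 0, -21.1, -37.5, -18.8], [15, 0, -25.1, -42.2, -21.5], [15, 0, -29.3, -46.8, -24.2], [15, 0, -33.7, -51.1, -26.9]]
```

>>> play_rows --pt "15 0 -2.3 -5.7 -2.4" --pt "15 0 -4.8 -11.4 -5.2" --pt "15 0 -7.6 -16.9 -7.9" --pt "15 0 -10.6 -22.3 -10.6" --pt "15 0 -13.9 -27.5 -13.3" --pt "15 0 -17.4 -32.6 -16.1" --pt "15 0 -21.1 -37.5 -18.8" --pt "15 0 -25.1 -42.2 -21.5" --pt "15 0 -29.3 -46.8 -24.2" --pt "15 0 -33.7 -51.1 -26.9"

```text
clock: 8.05
tcp_pos: [0.4797, -0.1192, 0.1805]
orientation: [-0.471, 0.532, -0.467, -0.527]
contact_force: [6.4, 4.3, -2.4]
gripper_width: 0.0181
```

```bash
python3 -c "
from h import *
arc(-1.0,9)"
```

```text
t 8.05 th 5.632 r 129.2 z 0.1805 Fres(cw+) 0.98 Frad -7.64 Fz -2.35 w 18.1 toolz-ang 96.9 vs tang -243.2 q6 -2.18
[[15, 0, -60.7, -71.0, -42.1], [15, 0, -153.6, -82.0, -84.3], [15, 0, -229.9, -27.7, -126.6], [15, 0, -249.9, 63.8, -168.8], [15, 0, -203.3, 145.0, 149.0], [15, 0, -114.2, 173.7, 106.8], [15, 0, -28.8, 135.1, 64.6], [15, 0, 8.4, 49.2, 22.3], [15, 0, -21.7, -39.4, -19.9]]
```

```bash
sed -i 's/th=np.radians(PY-ang)$/th=np.radians((PY-ang+180)%360-180)/' h.py
python3 -c "
from h import *
arc(-1.0,9,.129)"
```

```text
t 8.05 th -0.651 r 129.2 z 0.1805 Fres(cw+) 0.98 Frad -7.64 Fz -2.35 w 18.1 toolz-ang 96.9 vs tang -243.2 q6 -2.18
[[15, 0, -2.0, -4.6, -2.1], [15, 0, -3.9, -9.2, -4.3], [15, 0, -6.1, -13.7, -6.6], [15, 0, -8.4, -18.2, -8.8], [15, 0, -10.9, -22.5, -11.0], [15, 0, -13.6, -26.7, -13.2], [15, 0, -16.4, -30.9, -15.4], [15, 0, -19.4, -34.9, -17.7], [15, 0, -22.5, -38.8, -19.9]]
```

>>> play_rows --pt "15 0 -2 -4.6 -2.1" --pt "15 0 -3.9 -9.2 -4.3" --pt "15 0 -6.1 -13.7 -6.6" --pt "15 0 -8.4 -18.2 -8.8" --pt "15 0 -10.9 -22.5 -11" --pt "15 0 -13.6 -26.7 -13.2" --pt "15 0 -16.4 -30.9 -15.4" --pt "15 0 -19.4 -34.9 -17.7" --pt "15 0 -22.5 -38.8 -19.9"

```text
clock: 8.8
tcp_pos: [0.507, -0.1545, 0.1805]
orientation: [-0.372, 0.605, -0.367, -0.6]
contact_force: [2.9, 3.9, -0.1]
gripper_width: 0.0181
```

```bash
python3 -c "
from h import *
import pickle
rep()
D={}
for n in ['top','wrist','scene']:
    f=cams.grab_frame(n); D[n]=f;im=np.ascontiguousarray(f['frame'][:,:,::-1])
    if n=='wrist': im=cv2.resize(im,(800,600),interpolation=cv2.INTER_CUBIC)
    elif n=='top': im=cv2.resize(im[60:260,150:400],None,fx=3,fy=3,interpolation=cv2.INTER_CUBIC)
    else: im=cv2.resize(im[60:260,130:380],None,fx=3,fy=3,interpolation=cv2.INTER_CUBIC)
    cv2.imwrite(f'pics/{n}8.png',im)
rep()
pickle.dump(D,open('D8.pkl','wb'))
"
```

```text
t 8.80 th -0.999 r 128.4 z 0.1805 Fres(cw+) 0.59 Frad -4.83 Fz -0.13 w 18.1 toolz-ang 117.0 vs tang -223.2 q6 -2.57
t 8.95 th -0.999 r 128.4 z 0.1805 Fres(cw+) 0.79 Frad -4.94 Fz -1.78 w 18.0 toolz-ang 116.8 vs tang -223.3 q6 -2.56
```

View pics/wrist8.png

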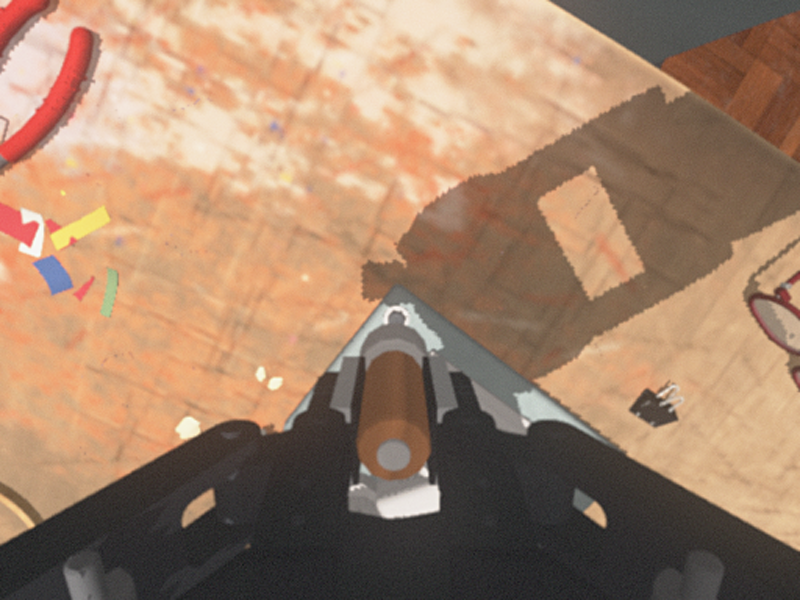

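View pics/scene8.png

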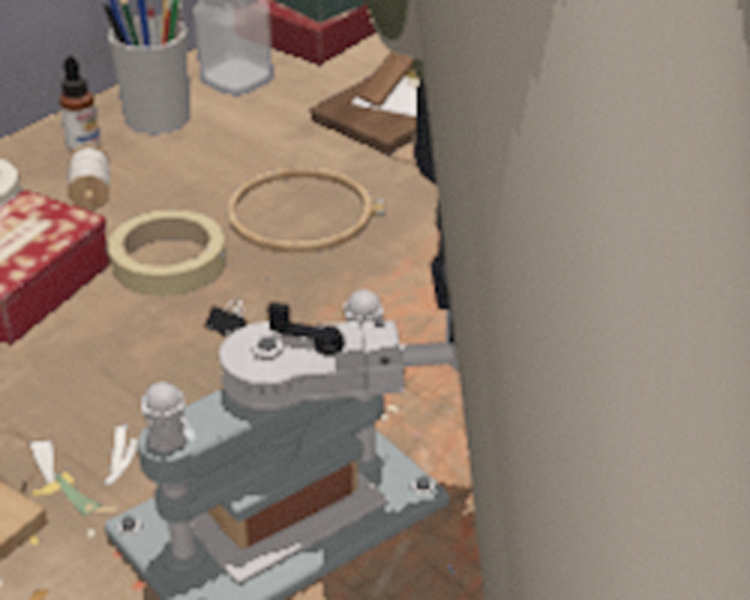

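View pics/top8.png

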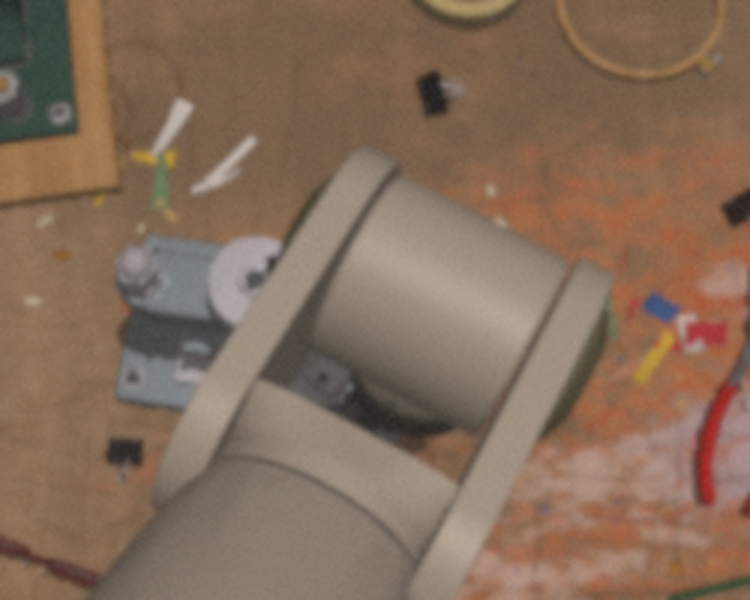

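```bash
python3 -c "
from h import *
import pickle
D=pickle.load(open('D8.pkl','rb'))
print(atz(D['scene'],(267/3+130,346/3+60),.158))
from scipy.optimize import least_squares
P=np.array([[.4739,-.0119],[.465,-.0601],[.4797,-.1192],[.507,-.1545]])
r=least_squares(lambda c:np.hypot(*(P-c).T)-.13,[.595,-.061]);print(r.x,r.fun*1e3)
arc(-.6,10,.1295)
"
```

```text
[ 0.5950979  -0.05935632  0.158     ]
[ 0.59502027 -0.05896132] [-0.05813936  0.02525293  0.10558105 -0.09539549]
t 8.95 th -0.999 r 128.4 z 0.1805 Fres(cw+) 0.79 Frad -4.94 Fz -1.78 w 18.0 toolz-ang 116.8 vs tang -223.3 q6 -2.56
[[15, 0, 2.7, 4.5, 2.4], [15, 0, 4.2, 9.5, 4.6], [15, 0, 5.4, 14.5, 6.9], [15, 0, 6.5, 19.5, 9.2], [15, 0, 7.4, 24.6, 11.5], [15, 0, 8.0, 29.7, 13.8], [15, 0, 8.5, 34.9, 16.1], [15, 0, 8.7, 40.0, 18.4], [15, 0, 8.8, 45.2, 20.6], [15, 0, 8.6, 50.4, 22.9]]
```

```bash
sed -i 's/HUB=np.array(.*)  #/HUB=np.array([.595,-.059])  #/' h.py
python3 -c "
from h import *
arc(-.45,10)"
```

```text
t 8.95 th -0.999 r 128.4 z 0.1805 Fres(cw+) 0.79 Frad -4.94 Fz -1.78 w 18.0 toolz-ang 116.8 vs tang -223.3 q6 -2.56
[[15, 0, 3.7, 6.2, 3.2], [15, 0, 5.6, 13.1, 6.4], [15, 0, 7.1, 20.1, 9.5], [15, 0, 8.2, 27.1, 12.7], [15, 0, 8.9, 34.2, 15.8], [15, 0, 9.3, 41.4, 18.9], [15, 0, 9.2, 48.5, 22.1], [15, 0, 8.7, 55.6, 25.2], [15, 0, 7.9, 62.7, 28.4], [15, 0, 6.7, 69.7, 31.5]]
```

```bash
sed -i 's/\[.595,-.061\]/[.595,-.059]/' h.py
python3 -c "
from h import *
arc(-.45,10)"
```

```text
t 8.95 th -1.009 r 129.9 z 0.1805 Fres(cw+) 0.74 Frad -4.95 Fz -1.78 w 18.0 toolz-ang 116.8 vs tang -222.7 q6 -2.56
[[15, 0, 2.5, 6.8, 2.7], [15, 0, 4.5, 13.8, 5.9], [15, 0, 6.0, 20.9, 9.1], [15, 0, 7.2, 28.1, 12.3], [15, 0, 8.0, 35.3, 15.5], [15, 0, 8.3, 42.6, 18.7], [15, 0, 8.3, 49.9, 21.9], [15, 0, 7.9, 57.1, 25.1], [15, 0, 7.0, 64.3, 28.3], [15, 0, 5.8, 71.5, 31.5]]
```

>>> play_rows --pt "15 0 2.5 6.8 2.7" --pt "15 0 4.5 13.8 5.9" --pt "15 0 6 20.9 9.1" --pt "15 0 7.2 28.1 12.3" --pt "15 0 8 35.3 15.5" --pt "15 0 8.3 42.6 18.7" --pt "15 0 8.3 49.9 21.9" --pt "15 0 7.9 57.1 25.1" --pt "15 0 7 64.3 28.3" --pt "15 0 5.8 71.5 31.5"

```text
clock: 9.78
tcp_pos: [0.4697, -0.0941, 0.1805]
orientation: [0.524, -0.481, 0.518, 0.475]
contact_force: [3.1, -5.9, -2.6]
gripper_width: 0.0184
```

```bash
python3 -c "
from h import *
arc(0,9)"
```

```text
t 9.78 th -0.456 r 130.1 z 0.1805 Fres(cw+) -6.56 Frad -1.41 Fz -2.59 w 18.4 toolz-ang 85.1 vs tang -254.4 q6 -1.93
[[15, 0, 2.1, 6.3, 2.4], [15, 0, 3.9, 12.6, 5.3], [15, 0, 5.4, 19.0, 8.2], [15, 0, 6.6, 25.5, 11.1], [15, 0, 7.4, 32.0, 14.0], [15, 0, 8.0, 38.6, 16.9], [15, 0, 8.2, 45.2, 19.8], [15, 0, 8.0, 51.7, 22.7], [15, 0, 7.5, 58.3, 25.6]]
```

>>> play_rows --pt "15 0 2.1 6.3 2.4" --pt "15 0 3.9 12.6 5.3" --pt "15 0 5.4 19 8.2" --pt "15 0 6.6 25.5 11.1" --pt "15 0 7.4 32 14" --pt "15 0 8 38.6 16.9" --pt "15 0 8.2 45.2 19.8" --pt "15 0 8 51.7 22.7" --pt "15 0 7.5 58.3 25.6"

```text
clock: 10.53
tcp_pos: [0.4669, -0.0361, 0.1805]
orientation: [0.617, -0.353, 0.612, 0.347]
contact_force: [0.3, -6.2, -1.4]
gripper_width: 0.0182
```

```bash
python3 -c "
from h import *
arc(.25,6)"
```

```text
t 10.53 th -0.006 r 130.1 z 0.1805 Fres(cw+) -6.05 Frad -1.40 Fz -1.42 w 18.2 toolz-ang 59.3 vs tang 79.9 q6 -1.37
[[15, 0, 1.7, 5.3, 1.9], [15, 0, 3.3, 10.6, 4.3], [15, 0, 4.7, 16.0, 6.8], [15, 0, 5.9, 21.4, 9.2], [15, 0, 6.8, 26.9, 11.7], [15, 0, 7.5, 32.4, 14.1]]
```

>>> play_rows --pt "15 0 1.7 5.3 1.9" --pt "15 0 3.3 10.6 4.3" --pt "15 0 4.7 16 6.8" --pt "15 0 5.9 21.4 9.2" --pt "15 0 6.8 26.9 11.7" --pt "15 0 7.5 32.4 14.1"

```text
clock: 11.03
tcp_pos: [0.4765, -0.0052, 0.1805]
orientation: [0.656, -0.274, 0.651, 0.267]
contact_force: [-1.6, -6.9, 0.4]
gripper_width: 0.0181
```

```bash
python3 -c "
from h import *
arc(.4,4)"
```

```text
t 11.03 th 0.243 r 130.1 z 0.1805 Fres(cw+) -6.90 Frad -1.40 Fz 0.43 w 18.1 toolz-ang 45.0 vs tang 65.6 q6 -1.04
[[15, 0, 1.6, 4.8, 1.7], [15, 0, 3.1, 9.7, 3.9], [15, 0, 4.4, 14.6, 6.2], [15, 0, 5.5, 19.6, 8.4]]
```

>>> play_rows --pt "15 0 1.6 4.8 1.7" --pt "15 0 3.1 9.7 3.9" --pt "15 0 4.4 14.6 6.2" --pt "15 0 5.5 19.6 8.4"

```text
clock: 11.37
tcp_pos: [0.4859, 0.0118, 0.1805]
orientation: [0.674, -0.225, 0.67, 0.217]
contact_force: [-2.6, -6.1, 1.3]
gripper_width: 0.0186
```

```bash
python3 -c "
from h import *
arc(.55,4)"
```

```text
t 11.37 th 0.393 r 130.0 z 0.1805 Fres(cw+) -6.58 Frad -1.13 Fz 1.29 w 18.6 toolz-ang 36.4 vs tang 57.0 q6 -0.85
[[15, 0, 1.7, 4.8, 1.7], [15, 0, 3.2, 9.7, 4.0], [15, 0, 4.5, 14.7, 6.2], [15, 0, 5.6, 19.7, 8.5]]
```

>>> play_rows --pt "15 0 1.7 4.8 1.7" --pt "15 0 3.2 9.7 4.0" --pt "15 0 4.5 14.7 6.2" --pt "15 0 5.6 19.7 8.5"

```text
clock: 11.7
tcp_pos: [0.4978, 0.0273, 0.1805]
orientation: [0.688, -0.174, 0.685, 0.165]
contact_force: [-2.2, -6.4, 1.6]
gripper_width: 0.018
```

```bash
python3 -c "
from h import *
arc(.7,4)"
```

```text
t 11.70 th 0.543 r 129.9 z 0.1805 Fres(cw+) -6.26 Frad -2.62 Fz 1.60 w 18.0 toolz-ang 27.8 vs tang 48.4 q6 -0.66
[[15, 0, 1.8, 4.8, 1.6], [15, 0, 3.3, 9.7, 3.9], [15, 0, 4.6, 14.6, 6.1], [15, 0, 5.7, 19.6, 8.4]]
```

>>> play_rows --pt "15 0 1.8 4.8 1.6" --pt "15 0 3.3 9.7 3.9" --pt "15 0 4.6 14.6 6.1" --pt "15 0 5.7 19.6 8.4"

```text
clock: 12.03
tcp_pos: [0.5118, 0.0407, 0.1805]
orientation: [0.698, -0.123, 0.696, 0.113]
contact_force: [-2.7, -4.9, 2.6]
gripper_width: 0.0182
```

```bash
python3 -c "
from h import *
arc(.85,4)"
```

```text
t 12.03 th 0.692 r 129.9 z 0.1805 Fres(cw+) -5.26 Frad -2.03 Fz 2.56 w 18.2 toolz-ang 19.2 vs tang 39.9 q6 -0.48
[[15, 0, 1.8, 4.8, 1.6], [15, 0, 3.4, 9.7, 3.9], [15, 0, 4.7, 14.7, 6.1], [15, 0, 5.8, 19.7, 8.4]]
```

>>> play_rows --pt "15 0 1.8 4.8 1.6" --pt "15 0 3.4 9.7 3.9" --pt "15 0 4.7 14.7 6.1" --pt "15 0 5.8 19.7 8.4"

```text
clock: 12.37
tcp_pos: [0.5277, 0.0519, 0.1805]
orientation: [0.705, -0.071, 0.703, 0.06]
contact_force: [-4.5, -4.9, 3.1]
gripper_width: 0.0181
```

```bash
python3 -c "
from h import *
arc(1.0,4)"
```

```text
t 12.37 th 0.842 r 129.7 z 0.1805 Fres(cw+) -6.35 Frad -1.82 Fz 3.10 w 18.1 toolz-ang 10.6 vs tang 31.2 q6 -0.30
[[15, 0, 2.0, 4.7, 1.6], [15, 0, 3.5, 9.6, 3.9], [15, 0, 4.8, 14.6, 6.2], [15, 0, 5.9, 19.6, 8.4]]
```

>>> play_rows --pt "15 0 2.0 4.7 1.6" --pt "15 0 3.5 9.6 3.9" --pt "15 0 4.8 14.6 6.2" --pt "15 0 5.9 19.6 8.4"

```text
clock: 12.7
tcp_pos: [0.545, 0.0606, 0.1805]
orientation: [0.707, -0.019, 0.707, 0.006]
contact_force: [-5.3, -5.8, 3.7]
gripper_width: 0.0179
```

```bash
python3 -c "
from h import *
arc(.4,10)"
```

```text
t 12.70 th 0.992 r 129.7 z 0.1805 Fres(cw+) -7.15 Frad -3.30 Fz 3.66 w 17.9 toolz-ang 2.0 vs tang 22.7 q6 -0.13
[[15, 0, -2.6, -7.2, -4.0], [15, 0, -5.9, -14.2, -7.4], [15, 0, -9.7, -20.9, -10.8], [15, 0, -13.8, -27.4, -14.2], [15, 0, -18.3, -33.6, -17.6], [15, 0, -23.2, -39.6, -21.0], [15, 0, -28.4, -45.2, -24.4], [15, 0, -33.9, -50.6, -27.8], [15, 0, -39.8, -55.6, -31.2], [15, 0, -45.9, -60.2, -34.5]]
```

>>> play_rows --pt "15 0 -2.6 -7.2 -4.0" --pt "15 0 -5.9 -14.2 -7.4" --pt "15 0 -9.7 -20.9 -10.8" --pt "15 0 -13.8 -27.4 -14.2" --pt "15 0 -18.3 -33.6 -17.6" --pt "15 0 -23.2 -39.6 -21.0" --pt "15 0 -28.4 -45.2 -24.4" --pt "15 0 -33.9 -50.6 -27.8" --pt "15 0 -39.8 -55.6 -31.2" --pt "15 0 -45.9 -60.2 -34.5"

```text
clock: 13.53
tcp_pos: [0.4862, 0.0122, 0.1806]
orientation: [0.67, -0.228, 0.673, 0.216]
contact_force: [4.9, -1.8, -10.2]
gripper_width: 0.0182
```

```bash
python3 -c "
from h import *
arc(-.2,10)"
```

```text
t 13.53 th 0.396 r 130.0 z 0.1806 Fres(cw+) 1.14 Frad -5.07 Fz -10.21 w 18.2 toolz-ang 36.6 vs tang 56.8 q6 -0.84
[[15, 0, -2.9, -7.2, -3.6], [15, 0, -6.2, -14.2, -7.0], [15, 0, -9.9, -21.0, -10.4], [15, 0, -14.0, -27.6, -13.8], [15, 0, -18.5, -33.9, -17.3], [15, 0, -23.4, -39.9, -20.7], [15, 0, -28.6, -45.6, -24.1], [15, 0, -34.2, -51.0, -27.5], [15, 0, -40.1, -56.1, -30.9], [15, 0, -46.2, -60.8, -34.3]]
```

>>> play_rows --pt "15 0 -2.9 -7.2 -3.6" --pt "15 0 -6.2 -14.2 -7.0" --pt "15 0 -9.9 -21.0 -10.4" --pt "15 0 -14.0 -27.6 -13.8" --pt "15 0 -18.5 -33.9 -17.3" --pt "15 0 -23.4 -39.9 -20.7" --pt "15 0 -28.6 -45.6 -24.1" --pt "15 0 -34.2 -51.0 -27.5" --pt "15 0 -40.1 -56.1 -30.9" --pt "15 0 -46.2 -60.8 -34.3"

```text
clock: 14.37
tcp_pos: [0.4649, -0.0612, 0.1807]
orientation: [0.573, -0.416, 0.579, 0.406]
contact_force: [7.7, -0.0, -16.0]
gripper_width: 0.018
```

```bash
python3 -c "
from h import *
arc(-.8,10)"
```

```text
t 14.37 th -0.200 r 130.1 z 0.1807 Fres(cw+) -0.17 Frad -7.66 Fz -15.96 w 18.0 toolz-ang 71.0 vs tang -269.0 q6 -1.61
[[15, 0, -3.0, -7.2, -3.4], [15, 0, -6.3, -14.3, -6.9], [15, 0, -10.0, -21.1, -10.3], [15, 0, -14.2, -27.7, -13.7], [15, 0, -18.7, -34.0, -17.2], [15, 0, -23.6, -40.1, -20.6], [15, 0, -28.8, -45.9, -24.1], [15, 0, -34.4, -51.3, -27.5], [15, 0, -40.3, -56.4, -30.9], [15, 0, -46.5, -61.1, -34.4]]
```

>>> play_rows --pt "26 0 0 0 0" --pt "26 0 0 0 0" --pt "26 0 0 0 0" --pt "15 0 0 0 0" --pt "15 0 0 0 0" --pt "15 0 0 0 0"

```text
clock: 14.87
tcp_pos: [0.4646, -0.0609, 0.181]
orientation: [0.573, -0.415, 0.579, 0.406]
contact_force: [-2.4, -0.1, 4.9]
gripper_width: 0.0182
```

```bash
python3 -c "
from h import *
arc(-.8,10)"
```

```text
t 14.87 th -0.198 r 130.4 z 0.1810 Fres(cw+) -0.06 Frad 2.42 Fz 4.93 w 18.2 toolz-ang 71.0 vs tang -269.2 q6 -1.61
[[15, 0, -3.2, -7.1, -3.3], [15, 0, -6.5, -14.2, -6.8], [15, 0, -10.3, -21.1, -10.2], [15, 0, -14.4, -27.8, -13.7], [15, 0, -19.0, -34.1, -17.1], [15, 0, -23.9, -40.2, -20.6], [15, 0, -29.1, -46.0, -24.0], [15, 0, -34.7, -51.5, -27.5], [15, 0, -40.7, -56.6, -30.9], [15, 0, -46.9, -61.3, -34.4]]
```

>>> play_rows --pt "15 0 -3.2 -7.1 -3.3" --pt "15 0 -6.5 -14.2 -6.8" --pt "15 0 -10.3 -21.1 -10.2" --pt "15 0 -14.4 -27.8 -13.7" --pt "15 0 -19.0 -34.1 -17.1" --pt "15 0 -23.9 -40.2 -20.6" --pt "15 0 -29.1 -46.0 -24.0" --pt "15 0 -34.7 -51.5 -27.5" --pt "15 0 -40.7 -56.6 -30.9" --pt "15 0 -46.9 -61.3 -34.4"

```text
clock: 15.7
tcp_pos: [0.4884, -0.1338, 0.1811]
orientation: [-0.424, 0.565, -0.432, -0.56]
contact_force: [-0.9, 0.4, -7.1]
gripper_width: 0.018
```

```bash
python3 -c "
from h import *
arc(-.55,5)
f=cams.grab_frame('scene');im=f['frame'][:,:,::-1];cv2.imwrite('pics/s9.png',cv2.resize(im[150:260,160:290],None,fx=5,fy=5,interpolation=cv2.INTER_CUBIC))
"
```

```text
t 15.70 th -0.795 r 130.2 z 0.1811 Fres(cw+) 0.81 Frad 0.47 Fz -7.12 w 18.0 toolz-ang 105.5 vs tang -234.9 q6 -2.33
[[15, 0, 1.8, 6.1, 3.3], [15, 0, 3.5, 12.3, 6.1], [15, 0, 4.9, 18.5, 8.9], [15, 0, 6.0, 24.8, 11.7], [15, 0, 6.7, 31.1, 14.5]]
```

View pics/s9.png

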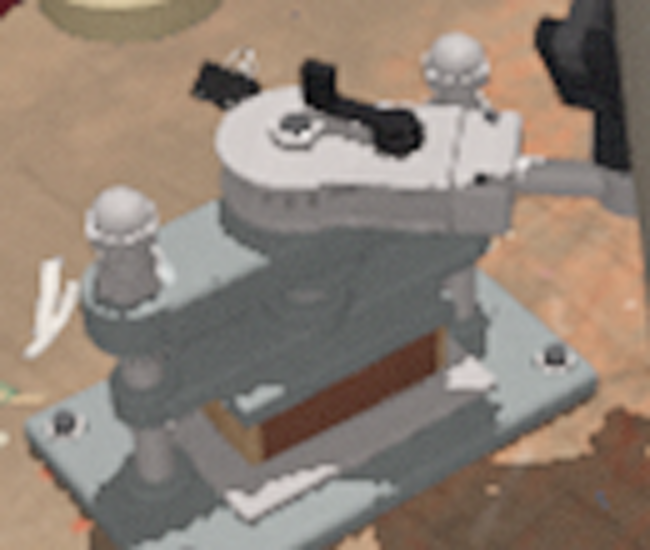

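>>> play_rows --pt "15 0 1.8 6.1 3.3" --pt "15 0 3.5 12.3 6.1" --pt "15 0 4.9 18.5 8.9" --pt "15 0 6.0 24.8 11.7" --pt "15 0 6.7 31.1 14.5"

```text
clock: 16.17
tcp_pos: [0.474, -0.107, 0.181]
orientation: [-0.491, 0.508, -0.5, -0.5]
contact_force: [-3.1, -7.5, 0.9]
gripper_width: 0.0186
```

```bash
python3 -c "
from h import *
arc(-.45,3)"
```

```text
t 16.17 th -0.561 r 130.2 z 0.1810 Fres(cw+) -5.80 Frad 5.62 Fz 0.92 w 18.6 toolz-ang 91.0 vs tang -248.4 q6 -2.04
[[15, 0, 1.4, 4.6, 1.4], [15, 0, 2.9, 9.2, 3.5], [15, 0, 4.2, 13.8, 5.7]]
```

>>> play_rows --pt "15 0 1.4 4.6 1.4" --pt "15 0 2.9 9.2 3.5" --pt "15 0 4.2 13.8 5.7"

```text
clock: 16.42
tcp_pos: [0.4695, -0.0938, 0.181]
orientation: [0.517, -0.483, 0.526, 0.473]
contact_force: [-1.5, -7.2, 0.1]
gripper_width: 0.0179
```

```bash
python3 -c "
from h import *
arc(-.35,3)"
```

```text
t 16.42 th -0.454 r 130.3 z 0.1810 Fres(cw+) -6.51 Frad 3.36 Fz 0.14 w 17.9 toolz-ang 85.0 vs tang -254.5 q6 -1.91
[[15, 0, 1.3, 4.3, 1.5], [15, 0, 2.6, 8.6, 3.5], [15, 0, 3.8, 13.0, 5.5]]
```

>>> play_rows --pt "15 0 1.3 4.3 1.5" --pt "15 0 2.6 8.6 3.5" --pt "15 0 3.8 13.0 5.5"

```text
clock: 16.67
tcp_pos: [0.4666, -0.081, 0.181]
orientation: [0.54, -0.457, 0.549, 0.446]
contact_force: [-3.2, -6.7, 1.2]
gripper_width: 0.0183
```

```bash
python3 -c "
from h import *
arc(-.25,3)"
```

```text
t 16.67 th -0.353 r 130.3 z 0.1810 Fres(cw+) -6.03 Frad 4.31 Fz 1.15 w 18.3 toolz-ang 79.3 vs tang -260.3 q6 -1.79
[[15, 0, 1.2, 4.3, 1.6], [15, 0, 2.6, 8.5, 3.5], [15, 0, 3.8, 12.8, 5.5]]
```

>>> play_rows --pt "15 0 1.2 4.3 1.6" --pt "15 0 2.6 8.5 3.5" --pt "15 0 3.8 12.8 5.5"

```text
clock: 16.92
tcp_pos: [0.465, -0.0681, 0.181]
orientation: [0.561, -0.43, 0.571, 0.417]
contact_force: [-2.5, -6.4, 2.2]
gripper_width: 0.0179
```

```bash
python3 -c "
from h import *
arc(-.15,3)"
```

```text
t 16.92 th -0.253 r 130.3 z 0.1810 Fres(cw+) -6.17 Frad 2.94 Fz 2.19 w 17.9 toolz-ang 73.6 vs tang -266.0 q6 -1.66
[[15, 0, 1.2, 4.3, 1.6], [15, 0, 2.6, 8.6, 3.6], [15, 0, 3.7, 12.9, 5.5]]
```

>>> play_rows --pt "15 0 1.2 4.3 1.6" --pt "15 0 2.6 8.6 3.6" --pt "15 0 3.7 12.9 5.5"

```text
clock: 17.17
tcp_pos: [0.4648, -0.0549, 0.181]
orientation: [0.582, -0.402, 0.591, 0.388]
contact_force: [-5.2, -6.6, 2.3]
gripper_width: 0.0183
```

```bash
python3 -c "
from h import *
arc(-.05,3)"
```

```text
t 17.17 th -0.152 r 130.3 z 0.1810 Fres(cw+) -6.76 Frad 4.95 Fz 2.29 w 18.3 toolz-ang 67.9 vs tang 88.2 q6 -1.54
[[15, 0, 1.2, 4.3, 1.6], [15, 0, 2.5, 8.5, 3.6], [15, 0, 3.7, 12.8, 5.5]]
```

>>> play_rows --pt "15 0 1.2 4.3 1.6" --pt "15 0 2.5 8.5 3.6" --pt "15 0 3.7 12.8 5.5"

```text
clock: 17.42
tcp_pos: [0.4658, -0.0419, 0.181]
orientation: [0.601, -0.373, 0.61, 0.358]
contact_force: [-4.0, -5.3, 2.8]
gripper_width: 0.0181
```

```bash
python3 -c "
from h import *
arc(.05,3)"
```

```text
t 17.42 th -0.051 r 130.3 z 0.1810 Fres(cw+) -5.83 Frad 3.29 Fz 2.83 w 18.1 toolz-ang 62.2 vs tang 82.5 q6 -1.41
[[15, 0, 1.2, 4.3, 1.7], [15, 0, 2.5, 8.4, 3.6], [15, 0, 3.7, 12.7, 5.6]]
```

>>> play_rows --pt "15 0 1.2 4.3 1.7" --pt "15 0 2.5 8.4 3.6" --pt "15 0 3.7 12.7 5.6"

```text
clock: 17.67
tcp_pos: [0.4682, -0.029, 0.181]
orientation: [0.619, -0.343, 0.628, 0.326]
contact_force: [-4.5, -4.5, 2.9]
gripper_width: 0.018
```

```bash
python3 -c "
from h import *
arc(.15,3)"
```

```text
t 17.67 th 0.049 r 130.3 z 0.1810 Fres(cw+) -5.44 Frad 3.31 Fz 2.90 w 18.0 toolz-ang 56.4 vs tang 76.7 q6 -1.28
[[15, 0, 1.2, 4.2, 1.6], [15, 0, 2.5, 8.4, 3.6], [15, 0, 3.6, 12.6, 5.5]]
```

>>> play_rows --pt "15 0 1.2 4.2 1.6" --pt "15 0 2.5 8.4 3.6" --pt "15 0 3.6 12.6 5.5"

```text
clock: 17.92
tcp_pos: [0.4718, -0.0166, 0.181]
orientation: [0.635, -0.312, 0.643, 0.294]
contact_force: [-4.4, -5.4, 3.7]
gripper_width: 0.0182
```

```bash
python3 -c "
from h import *
arc(.25,3)"
```

```text
t 17.92 th 0.148 r 130.3 z 0.1810 Fres(cw+) -6.49 Frad 2.37 Fz 3.70 w 18.2 toolz-ang 50.7 vs tang 71.0 q6 -1.15
[[15, 0, 1.2, 4.3, 1.6], [15, 0, 2.5, 8.5, 3.6], [15, 0, 3.7, 12.7, 5.5]]
```

>>> play_rows --pt "15 0 1.2 4.3 1.6" --pt "15 0 2.5 8.5 3.6" --pt "15 0 3.7 12.7 5.5"

```text
clock: 18.17
tcp_pos: [0.4766, -0.0047, 0.181]
orientation: [0.649, -0.28, 0.657, 0.261]
contact_force: [-5.2, -7.0, 3.8]
gripper_width: 0.0184
```

```bash
python3 -c "
from h import *
arc(.32,3)"
```

```text
t 18.17 th 0.247 r 130.3 z 0.1810 Fres(cw+) -8.55 Frad 1.79 Fz 3.78 w 18.4 toolz-ang 45.0 vs tang 65.4 q6 -1.02
[[15, 0, 0.8, 3.1, 1.1], [15, 0, 1.8, 6.1, 2.5], [15, 0, 2.7, 9.1, 3.9]]
```

>>> play_rows --pt "15 0 0.6 2 0.9" --pt "15 0 1.1 4 1.7"

```text
clock: 18.33
tcp_pos: [0.4781, -0.0014, 0.181]
orientation: [0.653, -0.27, 0.662, 0.25]
contact_force: [-6.0, -7.5, 1.6]
gripper_width: 0.018
```

```bash
python3 -c "
from h import *
rep()"
```

```text
t 18.33 th 0.274 r 130.3 z 0.1810 Fres(cw+) -9.39 Frad 2.01 Fz 1.61 w 18.0 toolz-ang 43.2 vs tang 63.8 q6 -0.98
```

Force is climbing clearly: now 9.4 N. Pause and read.

>>> play_rows --pt "15 0 0 0 0" --pt "15 0 0 0 0" --pt "15 0 0 0 0"

```text
clock: 18.58
tcp_pos: [0.4779, -0.0018, 0.181]
orientation: [0.653, -0.27, 0.662, 0.249]
contact_force: [-2.4, -5.7, -1.3]
gripper_width: 0.0183
```

```bash
python3 -c "
from h import *
rep();[cams.grab_frame('wrist') for _ in range(2)];rep()"
```

```text
t 18.58 th 0.272 r 130.3 z 0.1810 Fres(cw+) -6.17 Frad -0.38 Fz -1.28 w 18.3 toolz-ang 43.1 vs tang 63.9 q6 -0.98
t 18.68 th 0.271 r 130.3 z 0.1810 Fres(cw+) -5.70 Frad -0.84 Fz -0.87 w 18.2 toolz-ang 43.1 vs tang 63.9 q6 -0.98
```

>>> play_rows --pt "15 0 0.6 2.2 1" --pt "15 0 1.2 4.3 1.9"

```text
clock: 18.85
tcp_pos: [0.4797, 0.0017, 0.181]
orientation: [0.657, -0.259, 0.667, 0.237]
contact_force: [-4.7, -5.9, 1.2]
gripper_width: 0.0178
```

```bash
python3 -c "
from h import *
rep()"
```

```text
t 18.85 th 0.301 r 130.3 z 0.1810 Fres(cw+) -7.45 Frad 1.41 Fz 1.24 w 17.8 toolz-ang 41.1 vs tang 62.2 q6 -0.93
```

>>> play_rows --pt "15 0 0 0 0" --pt "15 0 0 0 0" --pt "15 0 0 0 0"

```text
clock: 19.1
tcp_pos: [0.4796, 0.0014, 0.181]
orientation: [0.657, -0.259, 0.667, 0.236]
contact_force: [-1.8, -4.8, -2.0]
gripper_width: 0.0185
```

```bash
python3 -c "
from h import *
rep();[cams.grab_frame('wrist') for _ in range(2)];rep()"
```

```text
t 19.10 th 0.299 r 130.3 z 0.1810 Fres(cw+) -5.08 Frad -0.62 Fz -1.96 w 18.5 toolz-ang 41.0 vs tang 62.4 q6 -0.93
t 19.20 th 0.299 r 130.3 z 0.1810 Fres(cw+) -5.76 Frad -0.68 Fz -1.12 w 18.0 toolz-ang 41.0 vs tang 62.4 q6 -0.93
```

>>> play_rows --pt "15 0 0.8 3.5 1.4" --pt "15 0 1.9 7 3"

```text
clock: 19.37
tcp_pos: [0.4829, 0.0067, 0.1809]
orientation: [0.663, -0.241, 0.674, 0.217]
contact_force: [-7.9, -9.2, 2.4]
gripper_width: 0.0183
```

```bash
python3 -c "
from h import *
rep()"
```

```text
t 19.37 th 0.347 r 130.0 z 0.1809 Fres(cw+) -11.91 Frad 2.21 Fz 2.40 w 18.3 toolz-ang 37.8 vs tang 59.6 q6 -0.86
```

>>> play_rows --pt "15 0 0 0 0" --pt "15 0 0 0 0" --pt "15 0 0 0 0"

```text
clock: 19.62
tcp_pos: [0.4825, 0.0062, 0.181]
orientation: [0.663, -0.241, 0.675, 0.216]
contact_force: [-4.0, -7.4, -1.3]
gripper_width: 0.018
```

```bash
python3 -c "
from h import *
rep();[cams.grab_frame('wrist') for _ in range(2)];rep()"
```

```text
t 19.62 th 0.342 r 130.0 z 0.1810 Fres(cw+) -8.43 Frad -0.25 Fz -1.28 w 18.0 toolz-ang 37.7 vs tang 59.9 q6 -0.86
t 19.72 th 0.342 r 130.0 z 0.1810 Fres(cw+) -8.24 Frad -0.92 Fz -1.69 w 18.3 toolz-ang 37.7 vs tang 59.9 q6 -0.86
```

>>> play_rows --pt "45 0 0 0 0" --pt "45 0 0 0 0" --pt "45 0 0 0 0" --pt "45 0 0 0 0" --pt "45 -15 0 0 0" --pt "45 -40 0 0 0" --pt "45 -70 0 0 0" --pt "45 -100 0 0 0" --pt "45 -100 0 0 0"

```text
clock: 20.47
tcp_pos: [0.4845, 0.0102, 0.2864]
orientation: [0.666, -0.243, 0.672, 0.214]
contact_force: [0.5, 0.1, -0.4]
gripper_width: 0.045
```

```bash
python3 -c "
from h import *
rep()
s=sensors.sense();print(s['tcp_pos'],s['contact_force'])"
```

```text
t 20.47 th 0.376 r 130.3 z 0.2864 Fres(cw+) 0.38 Frad -0.38 Fz -0.41 w 45.0 toolz-ang 37.7 vs tang 57.9 q6 -0.86
[0.48454168 0.01019581 0.28637028] [ 0.52799339  0.12333589 -0.40563272]
```

```bash
python3 -c "
from h import *
go(.40,.25,.30,40)"
```

```text
t 20.47 tcp [0.4845 0.0102 0.2864] shift [-23.9 240.7  79.7] yaw -2.3 q6 -0.86 F [ 0.53  0.12 -0.41] w 0.044969613117059576
```

>>> play_rows --pt "45 -10 28 9 0" --pt "45 -18 58 19 0" --pt "45 -20 90 30 0" --pt "45 -20 122 40 0" --pt "45 -20 154 51 0" --pt "45 -20 186 62 0" --pt "45 -20 216 72 0" --pt "45 -20 240 80 0" --pt "45 -20 240 80 0"

```text
clock: 21.22
tcp_pos: [0.399, 0.2528, 0.2957]
orientation: [0.666, -0.244, 0.671, 0.216]
contact_force: [-0.4, 0.3, -0.9]
gripper_width: 0.0451
```

```bash
python3 -c "
from h import *
print(sensors.sense()['contact_force'])
for n in ['top','scene']:
    f=cams.grab_frame(n); im=np.ascontiguousarray(f['frame'][:,:,::-1])
    if n=='top': im=cv2.resize(im[60:260,150:400],None,fx=3,fy=3,interpolation=cv2.INTER_CUBIC)
    else: im=cv2.resize(im[150:260,160:290],None,fx=5,fy=5,interpolation=cv2.INTER_CUBIC)
    cv2.imwrite(f'pics/{n}10.png',im)
"
```

```text
[-0.40059615  0.26296598 -0.90336812]
```

View pics/scene10.png

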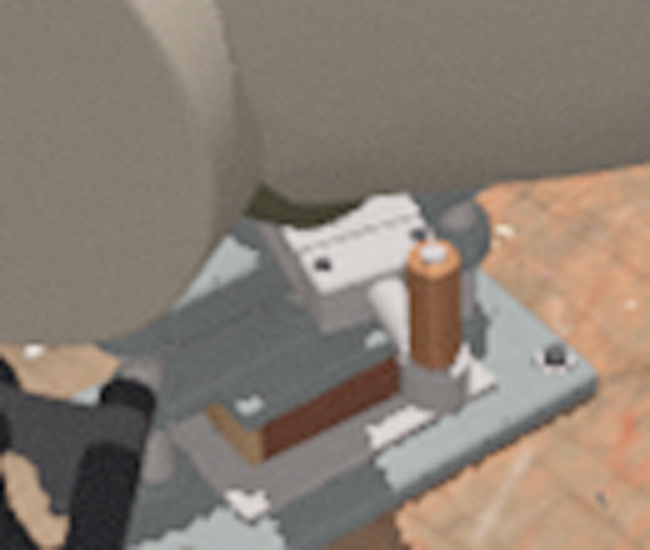

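View pics/top10.png

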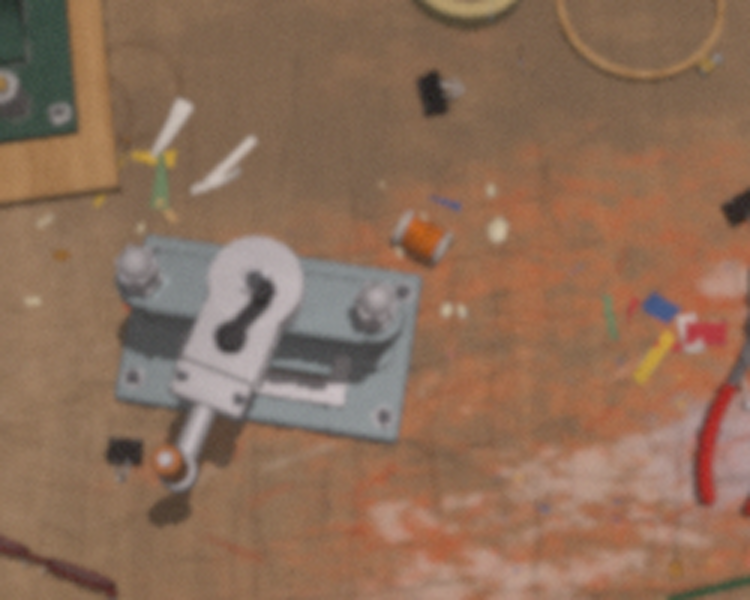

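```bash
python3 -c "
from h import *
T=cams.grab_frame('top');S=cams.grab_frame('scene')
im=T['frame'][:,:,::-1];cv2.imwrite('pics/t11.png',cv2.resize(im[130:230,180:290],None,fx=6,fy=6,interpolation=cv2.INTER_CUBIC))
x,e=tri([T,S],[(169/3+150,460/3+60),(246.8,200.4)]);p=x[:2]-HUB;print(x,e,np.hypot(*p),np.radians(PY-np.degrees(np.arctan2(p[1],p[0]))))
x,e=tri([T,S],[(172/3+150,461/3+60),(347/2.96+130,297/2.96+100)]);p=x[:2]-HUB;print(x,e,np.hypot(*p),np.radians(PY-np.degrees(np.arctan2(p[1],p[0]))))
"
```

```text
[ 0.47504725 -0.00932786  0.1976502 ] [np.float64(0.9013333088349879), np.float64(0.9013333088349682)] 0.1298305952071657 0.20934052430597258
[ 0.47487353 -0.01076819  0.19679365] [np.float64(1.3048362173892603), np.float64(1.3048362173891705)] 0.1294475846311894 0.19854662488599745
```

View pics/t11.png

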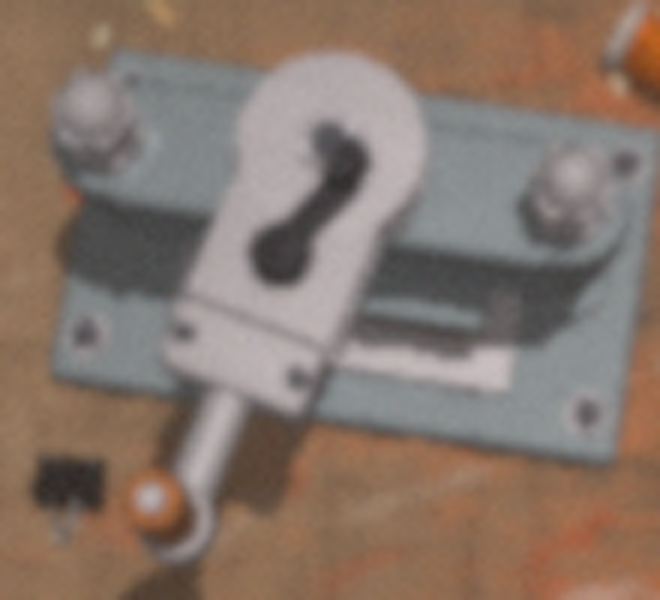

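```bash
python3 -c "
from h import *
go(.475,-.0095,.24,47.5)"
```

```text
t 21.42 tcp [0.401  0.249  0.2959] shift [  67.  -247.6  -98.4] yaw -9.8 q6 -0.33 F [ 0.71 -0.5   0.13] w 0.04496297330974904
```

>>> play_rows --pt "50 0 -30 -12 -2" --pt "50 0 -62 -25 -4" --pt "50 2 -95 -38 -6" --pt "50 5 -128 -51 -9.8" --pt "50 8 -160 -64 -9.8" --pt "50 10 -192 -77 -9.8" --pt "50 20 -222 -89 -9.8" --pt "50 40 -248 -98 -9.8" --pt "50 60 -248 -98 -9.8" --pt "50 60 -248 -98 -9.8"

```text
clock: 22.25
tcp_pos: [0.4745, -0.0114, 0.2438]
orientation: [0.642, -0.296, 0.653, 0.271]
contact_force: [0.1, 0.4, -0.8]
gripper_width: 0.05
```

```bash
python3 -c "
from h import *
go(.475,-.0095,.181,47.5)
f=cams.grab_frame('wrist'); cv2.imwrite('pics/w12.png',cv2.resize(f['frame'][:,:,::-1],(800,600)))
print(atz(f,(0,0),.19)[:0])
"
```

```text
t 22.25 tcp [ 0.4745 -0.0114  0.2438] shift [62.7  2.6  3.6] yaw -0.2 q6 -1.07 F [ 0.09  0.4  -0.8 ] w 0.05003887808671625
[]
```

View pics/w12.png

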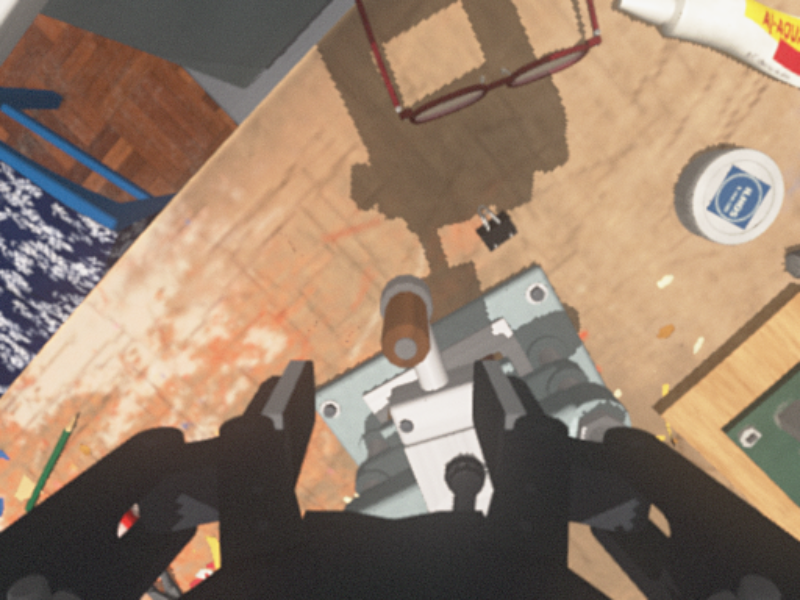

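>>> play_rows --pt "50 2 2.6 3.6 0" --pt "50 20 2.6 3.6 0" --pt "50 40 2.6 3.6 0" --pt "50 57 2.6 3.6 0" --pt "50 62 2.6 3.6 0" --pt "15 62 2.6 3.6 0" --pt "15 62 2.6 3.6 0" --pt "15 62 2.6 3.6 0" --pt "15 62 2.6 3.6 0"

```text
clock: 23.05
tcp_pos: [0.4761, -0.0083, 0.1852]
orientation: [0.643, -0.298, 0.651, 0.27]
contact_force: [-3.6, 1.7, 6.5]
gripper_width: 0.0182
```

```bash
python3 -c "
from h import *
arc(.30,4)"
```

```text
t 23.05 th 0.220 r 129.3 z 0.1852 Fres(cw+) 0.17 Frad 3.97 Fz 6.54 w 18.2 toolz-ang 47.3 vs tang 66.9 q6 -1.06
[[15, 0, 1.5, 2.2, 1.6], [15, 0, 2.3, 4.7, 2.7], [15, 0, 3.1, 7.2, 3.9], [15, 0, 3.8, 9.7, 5.0]]
```

>>> play_rows --pt "15 0 0.8 2.2 1.2" --pt "15 0 1.6 4.7 2.4" --pt "15 0 2.4 7.2 3.6" --pt "15 0 3.1 9.7 4.8"

```text
clock: 23.38
tcp_pos: [0.4802, 0.0005, 0.1852]
orientation: [0.655, -0.271, 0.662, 0.242]
contact_force: [-5.0, -6.0, -0.4]
gripper_width: 0.0179
```

```bash
python3 -c "
from h import *
arc(.335,2,.1295)"
```

```text
t 23.38 th 0.295 r 129.3 z 0.1852 Fres(cw+) -7.65 Frad 1.68 Fz -0.39 w 17.9 toolz-ang 42.5 vs tang 62.6 q6 -0.95
[[15, 0, 1.1, 2.4, 1.0], [15, 0, 1.9, 4.8, 2.2]]
```

>>> play_rows --pt "15 0 0 0 0" --pt "15 0 0 0 0" --pt "15 0 0 0 0"

```text
clock: 23.63
tcp_pos: [0.48, 0.0002, 0.1853]
orientation: [0.655, -0.271, 0.663, 0.242]
contact_force: [-2.0, -5.2, -4.7]
gripper_width: 0.0182
```

```bash
python3 -c "
from h import *
rep();T=cams.grab_frame('wrist');cams.grab_frame('wrist');rep()"
```

```text
t 23.63 th 0.292 r 129.3 z 0.1853 Fres(cw+) -5.54 Frad -0.59 Fz -4.66 w 18.2 toolz-ang 42.5 vs tang 62.8 q6 -0.95
t 23.73 th 0.292 r 129.3 z 0.1853 Fres(cw+) -5.98 Frad -1.02 Fz -4.23 w 17.9 toolz-ang 42.5 vs tang 62.8 q6 -0.95
```

>>> play_rows --pt "15 0 -0.5 -2.3 -1" --pt "15 0 -1.2 -4.6 -2" --pt "15 0 -1.2 -4.6 -2" --pt "15 0 -1.2 -4.6 -2"

```text
clock: 24.07
tcp_pos: [0.4779, -0.0041, 0.1853]
orientation: [0.651, -0.282, 0.658, 0.254]
contact_force: [3.9, -3.6, -9.5]
gripper_width: 0.0187
```

```bash
python3 -c "
from h import *
rep();cams.grab_frame('wrist');rep()"
```

```text
t 24.07 th 0.255 r 129.3 z 0.1853 Fres(cw+) -1.65 Frad -5.03 Fz -9.46 w 18.7 toolz-ang 44.5 vs tang 64.9 q6 -1.00
t 24.12 th 0.255 r 129.3 z 0.1854 Fres(cw+) -1.34 Frad -4.17 Fz -9.84 w 18.2 toolz-ang 44.5 vs tang 64.9 q6 -1.00
```

>>> play_rows --pt "45 0 0 0 0" --pt "45 0 0 0 0" --pt "45 0 0 0 0" --pt "45 0 0 0 0" --pt "45 -20 0 0 0" --pt "45 -45 0 0 0" --pt "45 -75 0 0 0" --pt "45 -100 0 0 0" --pt "45 -100 0 0 0"

```text
clock: 24.87
tcp_pos: [0.4786, 0.0, 0.2902]
orientation: [0.653, -0.284, 0.655, 0.252]
contact_force: [1.1, 0.5, 0.6]
gripper_width: 0.0449
```

>>> play_rows --pt "45 -8 28 9 0" --pt "45 -12 58 19 0" --pt "45 -12 90 30 0" --pt "45 -12 122 40 0" --pt "45 -12 154 51 0" --pt "45 -12 186 62 0" --pt "45 -12 216 72 0" --pt "45 -12 240 80 0" --pt "45 -12 240 80 0"

```text
clock: 25.62
tcp_pos: [0.3648, 0.2302, 0.2902]
orientation: [0.652, -0.285, 0.655, 0.254]
contact_force: [0.2, -0.1, 0.9]
gripper_width: 0.0447
```

```bash
python3 -c "
from h import *
print(sensors.sense()['contact_force'],sensors.sense()['tcp_pos'])
T=cams.grab_frame('top');S=cams.grab_frame('scene')
a=cv2.resize(T['frame'][130:230,180:290,::-1],(400,364),interpolation=cv2.INTER_CUBIC);b=cv2.resize(S['frame'][150:260,160:290,::-1],(400,364),interpolation=cv2.INTER_CUBIC)
cv2.imwrite('pics/f13.png',np.hstack([a,b]))
"
```

```text
[ 0.19118894 -0.05863256  0.94761992] [0.36479346 0.23019143 0.29023247]
```

View pics/f13.png

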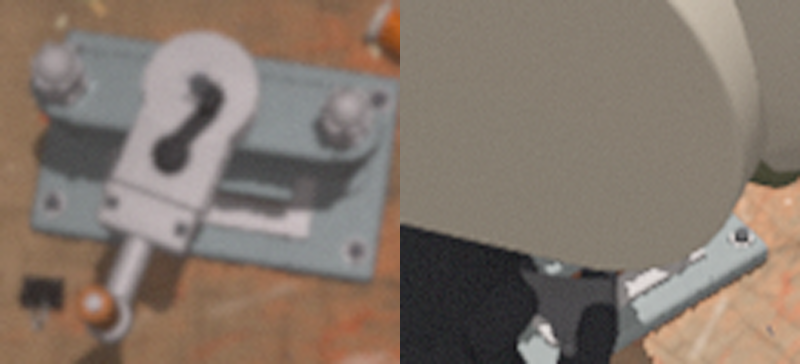

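The top view shows the lever still over to tightening (pivot 170,158; tab 208,92). The handle stands free (grip 95,305), and the tool is clear with no force on it. I'm handing the job in.

```bash
python3 -c "
from rig import finish_job
print(finish_job())"
```

```text
the job is handed in; nothing more can be done
None
```

The press is set to tightening and the block is clamped firmly. I handed the job in at about 25.7 s with the gripper clear of everything.

- **Lever:** I pushed it over with the closed fingertips. The wrist and top pictures show it past the middle, on the tightening side. In the lift-off one row had the wrong sign and dipped the tool about 15 mm for 1/12 s. That was beside the lever, and the force readings showed nothing.
- **Free-wheel:** I swung the handle anticlockwise from about +0.2 to -1.0 rad. It took about 0.4 to 1 N at the grip, so it was not driving the screw.
- **Clamping:** It took two strokes, driving at about 6 to 7 N until the effort climbed near +0.25 rad. Readings scattered by about 1 N, and I stopped at about 8.3 N paused, within the firm range. The last reading while moving was 11.9 N, which is above the 9 to 11 N firm range but below the 14 N crush limit.
- **Check after letting go:** The handle had sprung back from 0.34 to about 0.21 rad, which I had not expected. I took hold again without going past the earlier point. The effort rose to about 5.8 N at 0.29 rad and eased to about 1.5 N at 0.255 rad. I take that as the handle and ratchet flexing while the screw stayed put. I could not see the clamping load itself directly.
- **Last look:** The lever is still at tighten, the handle is free, and the tool reads under 1 N. The arm hid most of the press in the last scene picture. The block and platen were last seen in contact in the picture before the re-check.

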